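Pick the bearing from behind the standing stock

ROBOT

A 6-joint arm with a two-finger parallel gripper is mounted at the origin on the work surface. World frame = base frame: x ahead of the robot, y to its left, z up, the work surface at z = 0. Lengths are in m, angles in rad, forces in N, time in s.
With the tool pointing down it reaches from about 0.425 to 0.95 m from the base axis. Payload 3.5 kg.
Tool frame: the origin (TCP) lies on the centre line of the jaws, within the pads' length; the fingertips stand tip_extent ahead of it and the grasp point (between the pads) lies 2 mm behind it (tip_extent is the distance from the TCP to the fingertips, in m); z points along the fingers, y is the direction in which the jaws open and shut (so a half turn about z gives the same grasp; the last joint's range is limited). The gripper opens to 85 mm and grips with 20 to 120 N. Pads are 22 mm wide; open, the fingers measure 114 mm over their backs; the gripper's body (76 mm by 85 mm) begins 54 mm behind the grasp point. The pads swing forward as they close: fully open they stand 13 mm farther back than shut.
Start: joints at [0.968, 0.286, 1.577, -0, 1.279, -0.15], TCP at [0.295, 0.607, 0.248] pointing down, gripper open.
Joint ranges: [-2.77, 2.77], [-0.9, 2.22], [0.21, 2.48], [-1.53, 4.67], [0.24, 2.81], [-2.84, 2.84]. Speed limits (rad/s): [2.79, 2.79, 3.14, 3.14, 3.14, 3.14].

INTERFACE

Orientations are given as a unit quaternion [x, y, z, w].
In Python, from plant import * gives the robot as it stands.
- The arm moves only by the shell command python3 -m crank 'ROWS' [FORCE]. ROWS is JSON, a list of rows, each a list of 7 numbers: the gripper's target within -1 to 1 (shut at 1, half-way at 0, fully open at -1), then the shift along the tool's x, y, z in cm, then the turn, a rotation vector about the tool's x, y, z in degrees. In form: [[fingers, tx, ty, tz, wx, wy, wz], ...]. A call has 1 to 5 rows; each row shifts and turns the commanded pose from where the row before left it, along the tool's axes as they then stand; what a row does not reach is not made up. A row lasts 1/10 s, in which the tool goes at most 50 mm and 8.59 degrees, less where a joint would pass 70% of its speed; a pose out of reach is approached as far as the arm can. A call is refused whole if a number of a shift passes 5 or a number of a turn 8.59, either way. A call with a gripper value outside its range is refused whole. The fingers move at their own pace and stop on an object; FORCE is the grip in N (left out, the last holds). Time passes only in rows, so rows that do not move let the fingers close. It gives the time, the measured TCP pose, the force and the opening at its end, in the units of the state.
- get_state(): the state, without advancing time (a new reading comes with each control period).
- read_camera(name): name is "side" or "top"; returns a dict with "color" (400x640x3 uint8, red, green, blue), "vfov" (degrees; the focal length in pixels is half the picture's height over the tangent of half this angle, whatever the lens; pixels are square), "cx", "cy" (the principal point, pixels), "cam_to_world" (4x4, takes a point from camera to world coordinates). Camera axes: x right, y up, looking along -z (the intrinsics and any distortion apply to the point x, -y, -z); pixel columns grow to the right and rows downward; lengths in m; the calibration is good to about 2 mm. A picture is of the moment at which its call begins. There is no depth.
- sign_off(): hands the job in, once; it reports no verdict.
Trained networks look in the newest picture that a camera, given by its name, has taken for a name from the list of things; names that differ only in an ending like _2 or _b are one class to them, and where a whole thing is asked for, a point or a joint stands for the part that bears it (a point fixed in the world has none). Each returns a list of dicts, best first, with "p" (0 to 1); they miss things now and then, are a little off and sometimes report something else, mostly with a low value. They report only what shows in the picture. A call takes as long as a camera call. They do not tell look-alikes from the thing itself.
- trace(thing, camera): "pixels" (400x640 bool, what is visible of it) and "location" ([column, row] in pixels, amid what is visible of it).
- place_of(thing, camera): "location" ([column, row] in pixels: a listed point, or the origin of a listed thing).
The state is a dict: "time": time; "qpos": joint angles; "dq": joint speeds; "joint_efforts": joint torques, N m; "eef_pos": TCP position; "tcp_rot": TCP orientation; "contact_force": force on the tool from outside, world axes, zero at the start; "wrist_torque": the same for the moment, N m; "opening": opening from 0.0 (shut) to 1.0 (fully open).
Only numpy, scipy, OpenCV 4.12 (cv2) and the standard library are available. Lean on these libraries where they do the work, as an engineer would, in place of code of your own. Each camera call takes 0.05 s, during which the arm holds its last target.

TASK

The pillow-block bearing in the middle of the blue stock tray is wanted for an order, but tall pieces stand round it: first stand all three of them (bolt, coupling nut, sleeve) upright in the steel tray at the side. Then put the bearing on its foot, lengthwise, in the empty middle compartment of the grey order tray, and after that stand the three tall pieces back upright in the stock tray, each in the corner compartment it came from. Knock none of these pieces over, and leave the flat washer where it lies.

Things in the scene. Friction and masses are not known exactly. Their poses are not given: they have to be found in the camera images.
- bolt: Big dark steel hex bolt standing on its head, thread up, in a corner compartment of the stock tray. 117 mm tall; head at the bottom 41 mm across flats (47 over corners), 17 mm high; round shank above it 27 mm in diameter (28 over the thread). About 0.66 kg. Origin: centre of the underside of the head; z points up the shank.
- nut: Long steel coupling nut: a hexagonal tube standing on end in a corner compartment of the stock tray. 100 mm tall, 41 mm across flats (47 over corners), bore 24 mm. About 0.62 kg. Origin: centre of its underside; z up along the bore; its own x axis is square to a pair of flats (so are the directions at 60 and 120 degrees to it).
- sleeve: Spacer sleeve: a plain round bright metal tube standing on end in one of the four corner compartments. 108 mm tall, 48 mm outside diameter, bore 37 mm. About 0.56 kg. Origin: centre of its underside; z up along the bore.
- bearing: Pillow-block bearing (grey cast housing, steel insert), on its foot in the stock tray's long middle compartment. Foot 110 mm long (own y), 30 wide (own x), 12 high; round housing 28 mm thick, insert standing out to 32 mm over both faces (own x), its axis 28 mm above the underside; top 52 mm, 3 mm nipple on it. 0.42 kg. Grip across the insert, mid-length. Origin: centre of its underside; z up.
- washer: Thick plain steel washer, 50 mm in diameter, 28 mm hole, 8 mm thick, lying flat in the remaining corner compartment of the stock tray. It is low and not in the way. Origin: centre of its underside.
- stock: Blue stock tray, fixed, 170 mm (own x) by 128 mm (own y), floor 4 mm thick, outer walls 30 mm high. Dividers 4 mm thick, tops 16 mm above the bench, make a long middle compartment 38 (x) by 120 mm (y) and four corner ones 58 by 58 mm, centred at x = +-52, y = +-31 mm; each corner holds one piece (bolt, nut, sleeve or washer, in any arrangement). Origin: centre of its underside on the bench.
- steel_tray: Empty shallow sheet-steel tray at one side of the stock tray (left or right), fixed, 240 mm (own x) by 130 mm (own y), floor 3 mm thick, rims 3 mm thick to 12 mm above the bench (14 mm over their beading). Origin: centre of its underside on the bench; z up.
- kit: Grey order tray at the other side, fixed, 148 mm square with a lip at each x end, floor 4 mm thick, outer walls 23 mm high. Two dividers along own x (tops 16 mm above the bench) leave a long empty middle compartment 140 mm (own x) by 60 mm (own y), centred on the origin; small ones either side hold a nut, a washer and a bolt, none over 23 mm. Origin: centre of its underside on the bench.
Things that resemble listed ones, but are neither listed nor needed, are in the scene too. Leave any red look-alike of the bolt alone. What is shaped like the sleeve but purple is not meant.

How it is judged:
On the way, in this order (a step that is already met when the one before it is completed fails the run):
1. the bolt, the nut and the sleeve all stand upright and released in the steel tray (x of bolt in the frame of steel_tray between -0.105 and 0.105 m and y of bolt in the frame of steel_tray between -0.05 and 0.05 m and z of each of bolt, nut, sleeve in the frame of steel_tray below 0.008 m and angle between each of bolt, nut, sleeve's own z axis and vertical below 0.1 rad and linear speed of each of bolt, nut, sleeve below 0.02 m/s and contact force between the fingers and bolt below 0.1 N and x of nut in the frame of steel_tray between -0.105 and 0.105 m and y of nut in the frame of steel_tray between -0.05 and 0.05 m and contact force between the fingers and nut below 0.1 N and x of sleeve in the frame of steel_tray between -0.105 and 0.105 m and y of sleeve in the frame of steel_tray between -0.05 and 0.05 m and contact force between the fingers and sleeve below 0.1 N), for 0.2 s.
2. the bearing stands on its foot, lengthwise, released, in the middle compartment of the order tray (x of bearing in the frame of kit between -0.0175 and 0.0175 m and y of bearing in the frame of kit between -0.0175 and 0.0175 m and z of bearing in the frame of kit between 0 and 0.008 m and angle between bearing's own z axis and vertical below 0.08 rad and angle between the y axis of bearing and the x axis of kit, either way round below 0.35 rad and linear speed of bearing below 0.02 m/s and contact force between the fingers and bearing below 0.1 N), for 0.2 s.
At the end, for the whole second after the job is handed in: The bearing stands on its foot in the order tray's middle compartment (centre within 17.5 mm of the compartment's centre each way, lengthwise within 0.35 rad); bolt, nut and sleeve each stand upright (within 0.1 rad) within 18 mm of where they stood at the start; all released and at rest (all of step 2 and distance of each of bolt, nut, sleeve from where it was at the start of the episode below 0.018 m and angle between each of bolt, nut, sleeve's own z axis and vertical below 0.1 rad and linear speed of each of bolt, nut, sleeve below 0.02 m/s and contact force between the fingers and bolt below 0.1 N and contact force between the fingers and nut below 0.1 N and contact force between the fingers and sleeve below 0.1 N); the robot touches nothing.
It fails at once if the bolt is knocked over (angle between bolt's own z axis and vertical above 0.6 rad).
It fails at once if the nut is knocked over (angle between nut's own z axis and vertical above 0.6 rad).
It fails at once if the sleeve is knocked over (angle between sleeve's own z axis and vertical above 0.6 rad).
It fails at once if the bearing is tipped over (angle between bearing's own z axis and vertical above 0.8 rad).
It fails at once if the flat washer is shifted out of its place in the stock tray (distance of washer from where it was at the start of the episode above 0.018 m).
It also fails if it takes over 125 s, if anything falls off the work surface, if the arm or the gripper's body presses on something with over 40 N, if the wrist force passes 120 N, or if a joint passes its speed limit or range.

## Working session

There is one attempt and no reset: what is moved stays moved. The work goes in short steps, Python scripts to look and compute and a shell command to move; the robot and the scene stay as the last step left them, time stands still between calls to the robot, and variables do not carry over. Pictures are saved under pics/ and viewed, and the job is handed in when it is done.

```bash
ls; mkdir -p pics; python3 - <<'E'
from plant import *
import cv2
s=get_state(); print(s)
for c in ("top","side"):
    r=read_camera(c); cv2.imwrite(f"pics/{c}0.png",r["color"][:,:,::-1]); print(c,{k:v for k,v in r.items() if k!="color"})
    for t in ["bolt","nut","sleeve","bearing","washer","stock","steel_tray","kit"]:
        print(t,[(round(d["p"],2),[round(x) for x in d["location"]]) for d in place_of(t,c)][:5],[(round(d["p"],2),[round(x) for x in d["location"]],d["pixels"].sum()) for d in trace(t,c)][:5])
print(get_state()["time"])
E
```

```text
pics
{'time': 0.0, 'qpos': array([ 9.67979375e-01,  2.87167166e-01,  1.57815787e+00, -9.22739609e-06,
        1.27858651e+00, -1.50006241e-01]), 'dq': array([ 0.0010539 , -0.00016917, -0.00064119, -0.00103998, -0.00089744,
       -0.00034132]), 'joint_efforts': array([ 1.63016884e-03, -4.05979121e+01, -2.92626053e+01, -4.43257591e-06,
        5.77632964e-03,  6.62724148e-06]), 'eef_pos': array([0.29494008, 0.60647891, 0.24695648]), 'tcp_rot': array([ 2.24474622e-01,  9.74479245e-01, -1.07989509e-03, -4.22087891e-04]), 'contact_force': array([ 0.54078912, -0.07453428,  0.27529728]), 'wrist_torque': array([ 0.05412223, -0.02852912, -0.0183723 ]), 'opening': 0.9991372921755515}
top {'vfov': 51.87244088259366, 'cx': 324.1182235228391, 'cy': 199.48051877552692, 'cam_to_world': array([[-0.00691513,  0.99278764, -0.1196866 ,  0.43310226],
       [-0.99978595, -0.00453018,  0.02018724,  0.00384672],
       [ 0.01949944,  0.11980058,  0.99260646,  0.81565349],
       [ 0.        ,  0.        ,  0.        ,  1.        ]])}
bolt [(0.94, [319, 262]), (0.74, [312, 202]), (0.56, [277, 200])] [(0.9
[... 931 characters left out ...]
        ,  0.        ,  1.        ]])}
bolt [(0.68, [323, 210]), (0.65, [271, 222])] [(0.81, [324, 194], np.int64(555))]
nut [(0.95, [362, 185])] [(0.96, [361, 174], np.int64(759))]
sleeve [(0.63, [319, 189]), (0.62, [279, 192]), (0.21, [326, 209])] [(0.94, [276, 172], np.int64(722)), (0.88, [314, 165], np.int64(453)), (0.72, [365, 201], np.int64(130))]
bearing [(0.96, [345, 197])] [(0.63, [343, 192], np.int64(386))]
washer [] [(0.67, [363, 172], np.int64(699)), (0.43, [317, 166], np.int64(545))]
stock [(0.91, [344, 195])] [(0.59, [349, 196], np.int64(1748))]
steel_tray [(0.62, [346, 309])] [(0.97, [346, 308], np.int64(7317))]
kit [(0.98, [299, 135])] [(0.81, [300, 132], np.int64(2168))]
1.7
```

View images.

```bash
python3 - <<'E'
import cv2
a=cv2.imread("pics/top0.png"); cv2.imwrite("pics/top0c.png",cv2.resize(a[100:300,210:450],None,fx=3,fy=3,interpolation=cv2.INTER_CUBIC))
a=cv2.imread("pics/side0.png"); cv2.imwrite("pics/side0c.png",cv2.resize(a[100:280,220:440],None,fx=3.3,fy=3.3,interpolation=cv2.INTER_CUBIC))
E
```

```text
(no output)
```

View pics/top0.png

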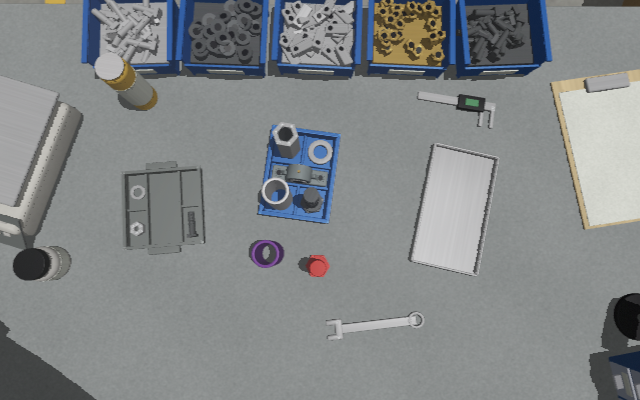

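View pics/side0.png

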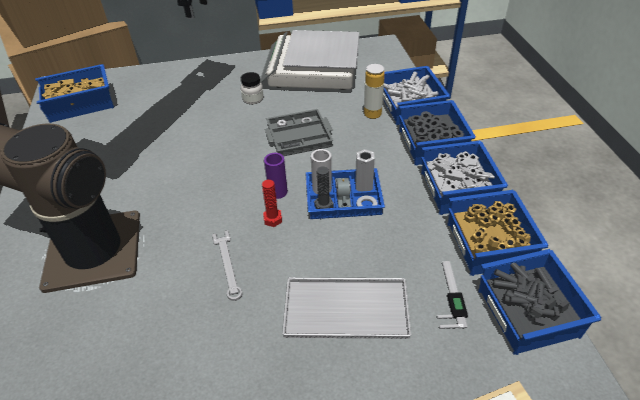

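View pics/top0c.png

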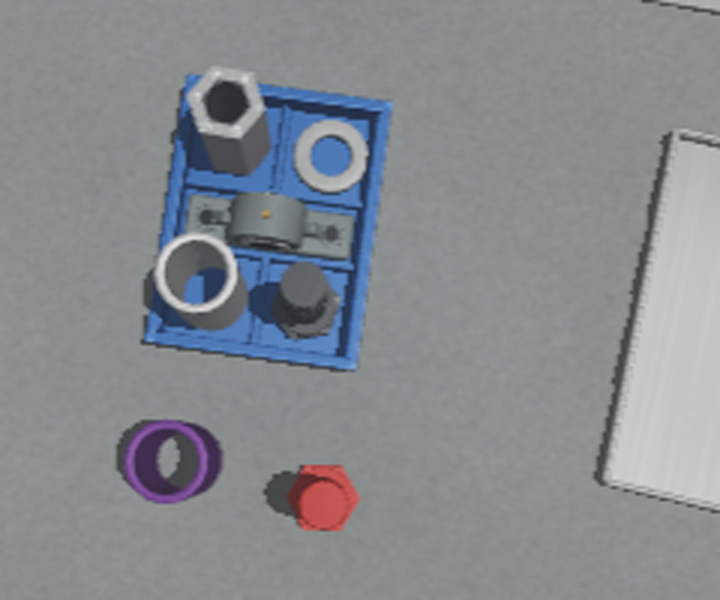

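View pics/side0c.png

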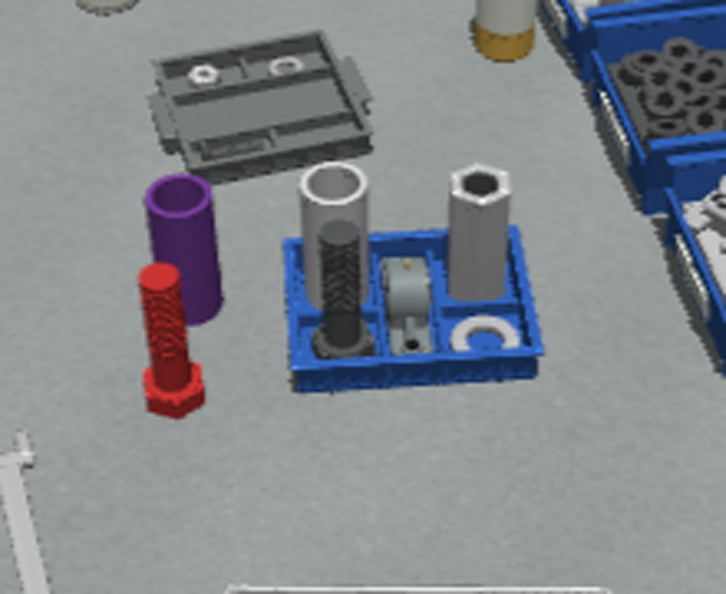

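```bash
cat > h.py <<'E'
import numpy as np, cv2, json
C={"top":dict(vfov=51.87244088259366,cx=324.1182235228391,cy=199.48051877552692,T=np.array([[-0.00691513,0.99278764,-0.1196866,0.43310226],[-0.99978595,-0.00453018,0.02018724,0.00384672],[0.01949944,0.11980058,0.99260646,0.81565349],[0,0,0,1]])),
"side":dict(vfov=42.789156161858585,cx=329.7940834682329,cy=197.54904728076357,T=np.array([[0.97715523,0.15912254,-0.14088179,0.37214894],[-0.21210564,0.68844884,-0.69357724,-0.8173897],[-0.01337387,0.70761445,0.70647217,0.88061399],[0,0,0,1]]))}
def foc(c): return 200/np.tan(np.radians(C[c]["vfov"])/2)
def unp(c,uv,z):
    k=C[c];f=foc(c);d=k["T"][:3,:3]@np.array([(uv[0]-k["cx"])/f,-(uv[1]-k["cy"])/f,-1]);o=k["T"][:3,3]
    return o+d*(z-o[2])/d[2]
def proj(c,P):
    k=C[c];p=k["T"][:3,:3].T@(np.asarray(P,float)-k["T"][:3,3]);f=foc(c)
    return np.array([k["cx"]+f*p[0]/-p[2],k["cy"]-f*p[1]/-p[2]])
E
python3 - <<'E'
from h import *
t=lambda x,y:(x/3+210-.33,y/3+100-.33)
s=lambda x,y:(x/3.3+220-.35,y/3.3+100-.35)
np.set_printoptions(precision=4,suppress=True)
print("stock top",[unp("top",t(*p),.03) for p in [(188,74),(390,102),(353,370),(145,342)]])
print("stock side",[unp("side",s(*p),.03) for p in [(284,240),(520,227),(541,354),(292,368)]])
for n,a,b,z in [("nut",(228,103),(480,184),.104),("sleeve",(196,273),(334,184),.112),("bolt",(304,279),(340,232),.121),("nipple",(265,214),(407,264),.059)]:
    print(n,unp("top",t(*a),z),unp("side",s(*b),z))
img=cv2.imread("pics/top0.png")
print("tray",[unp("top",p,.014) for p in [(435,146),(497,155),(477,274),(412,265)]])
print("tray side",[unp("side",p,.014) for p in [(288,279),(408,279),(410,335),(285,335)]])
print("kit",[unp("top",p,.023) for p in [(123,171),(201,166),(205,244),(124,249)]])
for c in("top","side"):
    im=cv2.imread(f"pics/{c}0.png")
    x0,y0,w=((115,155,100),(260,100,80))[c=="side"]
    cv2.imwrite(f"pics/kit_{c}.png",cv2.resize(im[y0:y0+w,x0:x0+w],None,fx=6,fy=6,interpolation=cv2.INTER_CUBIC))
    x0,y0,w,h=((400,135,110,150),(275,265,145,80))[c=="side"]
    cv2.imwrite(f"pics/tray_{c}.png",cv2.resize(im[y0:y0+h,x0:x0+w],None,fx=4,fy=4,interpolation=cv2.INTER_CUBIC))
E
```

```text
stock top [array([0.6769, 0.0885, 0.03  ]), array([ 0.6579, -0.0436,  0.03  ]), array([ 0.4825, -0.018 ,  0.03  ]), array([0.5011, 0.1144, 0.03  ])]
stock side [array([0.5023, 0.1176, 0.03  ]), array([0.679 , 0.0916, 0.03  ]), array([ 0.6564, -0.0403,  0.03  ]), array([ 0.4839, -0.0144,  0.03  ])]
nut [0.6362 0.0568 0.104 ] [0.6373 0.063  0.104 ]
sleeve [0.5336 0.0741 0.112 ] [0.5346 0.0773 0.112 ]
bolt [0.5287 0.012  0.121 ] [0.5266 0.017  0.121 ]
nipple [0.5781 0.0369 0.059 ] [0.579  0.0406 0.059 ]
tray [array([ 0.6368, -0.2357,  0.014 ]), array([ 0.6181, -0.3601,  0.014 ]), array([ 0.3831, -0.3074,  0.014 ]), array([ 0.4013, -0.1816,  0.014 ])]
tray side [array([ 0.4097, -0.1808,  0.014 ]), array([ 0.6519, -0.2358,  0.014 ]), array([ 0.6146, -0.3597,  0.014 ]), array([ 0.384 , -0.3078,  0.014 ])]
kit [array([0.5861, 0.3775, 0.023 ]), array([0.5955, 0.2273, 0.023 ]), array([0.4442, 0.2154, 0.023 ]), array([0.4358, 0.3679, 0.023 ])]
```

View pics/kit_top.png

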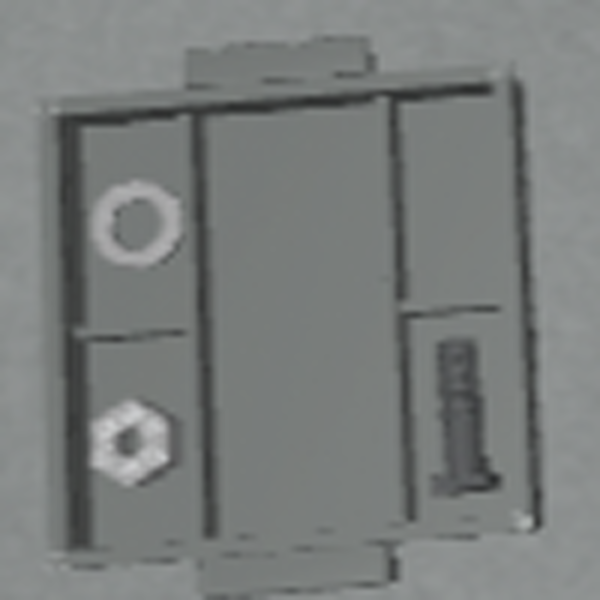

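View pics/tray_top.png

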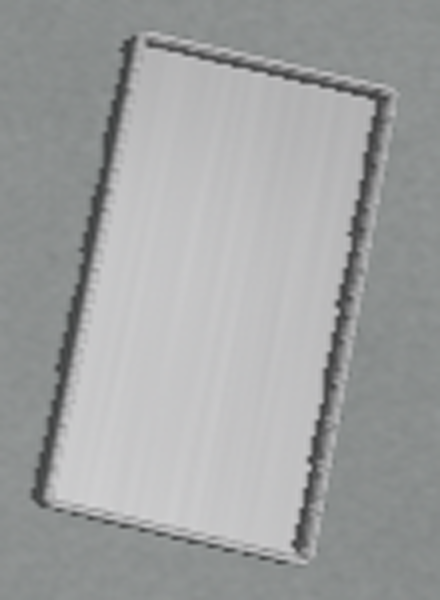

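View pics/tray_side.png

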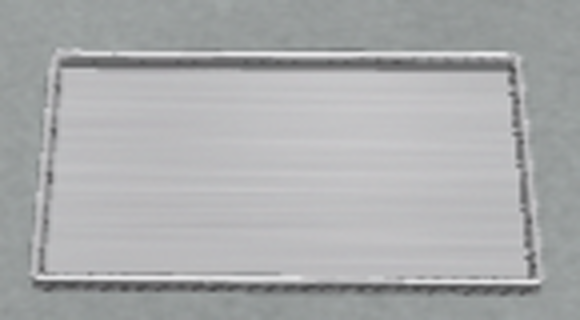

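View pics/kit_side.png

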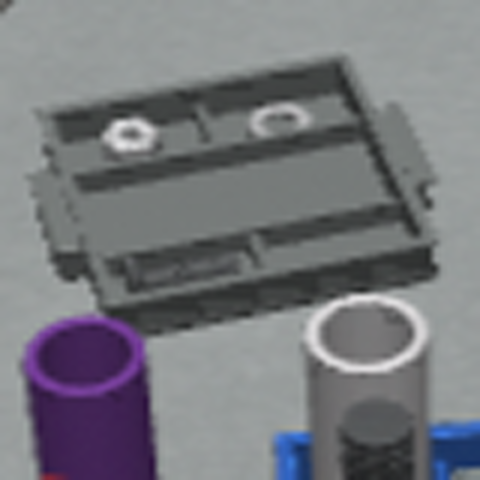

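```bash
python3 - <<'E'
import plant; print([n for n in dir(plant) if not n.startswith('_')]); print(getattr(plant,'tip_extent',None))
from h import *
im=cv2.imread("pics/top0.png"); cv2.imwrite("pics/nut_t.png",cv2.resize(im[118:168,262:312],None,fx=12,fy=12,interpolation=cv2.INTER_CUBIC))
im=cv2.imread("pics/side0.png"); cv2.imwrite("pics/nut_s.png",cv2.resize(im[140:200,340:390],None,fx=10,fy=10,interpolation=cv2.INTER_CUBIC))
E
```

```text
['Unreachable', 'get_state', 'place_of', 'read_camera', 'sign_off', 'tip_extent', 'trace']
0.017
```

View pics/nut_t.png

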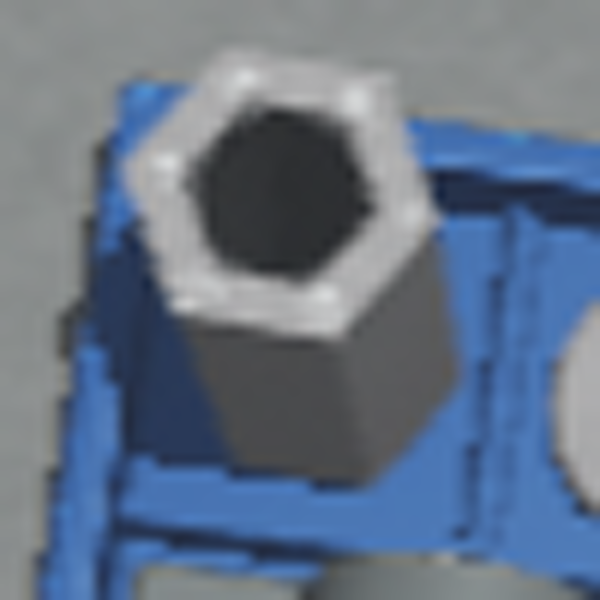

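View pics/nut_s.png

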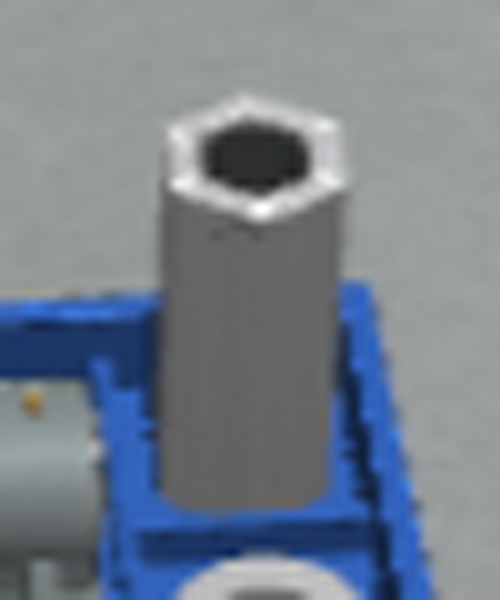

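```bash
cat > plan.py <<'E'
import sys; from h import *
from plant import get_state
from scipy.spatial.transform import Rotation as R
def st():
    s=get_state(); r=R.from_quat(s["tcp_rot"]).as_matrix(); return s,np.array(s["eef_pos"]),r
def plan(x,y,z,jaw,step=4.0,turn=7.0,prnt=True):
    s,p,r=st(); yaw=np.degrees(np.arctan2(r[1,1],r[0,1]))
    d=(jaw-yaw+90)%180-90
    if len(sys.argv)>5 and sys.argv[5]=="flip": d-=np.sign(d)*180
    q6=np.degrees(s["qpos"][5])
    v=np.array([x,y,z])-p
    n=int(max(np.ceil(np.linalg.norm(v)*100/step),np.ceil(abs(d)/turn),1))
    print("t",round(s["time"],2),"p",p.round(4),"jaw",round(yaw,1),"turn",round(d,1),"q6",round(q6),"n",n,"tilt",np.round(np.degrees(r[:2,2]),2),"open",round(s["opening"],3),"F",np.round(s["contact_force"],1))
    out=[]
    for i in range(n):
        a=np.radians(yaw+d*i/n); ty=np.array([np.cos(a),np.sin(a),0]); tx=np.array([-np.sin(a),np.cos(a),0])
        w=v/n*100; out.append([round(float(w@tx),2),round(float(w@ty),2),round(float(-w[2]),2),0,0,round(-d/n,2)])
    for o in out: print(o)
if __name__=="__main__": plan(*map(float,sys.argv[1:5]))
E
python3 plan.py .5277 .0145 .22 -9 | cut -c1-200
```

```text
t 1.7 p [0.2953 0.607  0.2484] jaw 64.1 turn -73.1 q6 -9 n 16 tilt [0. 0.] open 0.998 F [-0.4  0.3  0.2]
[-2.93, -2.69, 0.18, 0, 0, np.float64(4.57)]
[-3.13, -2.45, 0.18, 0, 0, np.float64(4.57)]
[-3.32, -2.2, 0.18, 0, 0, np.float64(4.57)]
[-3.48, -1.92, 0.18, 0, 0, np.float64(4.57)]
[-3.62, -1.64, 0.18, 0, 0, np.float64(4.57)]
[-3.74, -1.35, 0.18, 0, 0, np.float64(4.57)]
[-3.84, -1.05, 0.18, 0, 0, np.float64(4.57)]
[-3.91, -0.74, 0.18, 0, 0, np.float64(4.57)]
[-3.96, -0.42, 0.18, 0, 0, np.float64(4.57)]
[-3.98, -0.11, 0.18, 0, 0, np.float64(4.57)]
[-3.97, 0.21, 0.18, 0, 0, np.float64(4.57)]
[-3.94, 0.53, 0.18, 0, 0, np.float64(4.57)]
[-3.89, 0.84, 0.18, 0, 0, np.float64(4.57)]
[-3.81, 1.14, 0.18, 0, 0, np.float64(4.57)]
[-3.71, 1.44, 0.18, 0, 0, np.float64(4.57)]
[-3.58, 1.73, 0.18, 0, 0, np.float64(4.57)]
```

```bash
python3 -m crank '[[-0.5,-2.9,-2.7,0.2,0,0,4.6],[-0.5,-3.1,-2.4,0.2,0,0,4.6],[-0.5,-3.3,-2.2,0.2,0,0,4.6],[-0.5,-3.5,-1.9,0.2,0,0,4.6],[-0.5,-3.6,-1.6,0.2,0,0,4.6]]' 80
python3 -m crank '[[-0.5,-3.7,-1.3,0.2,0,0,4.6],[-0.5,-3.8,-1.0,0.2,0,0,4.6],[-0.5,-3.9,-0.7,0.2,0,0,4.6],[-0.5,-4,-0.4,0.2,0,0,4.6],[-0.5,-4,-0.1,0.2,0,0,4.6]]'
python3 -m crank '[[-0.5,-4,0.2,0.2,0,0,4.6],[-0.5,-3.9,0.5,0.2,0,0,4.6],[-0.5,-3.9,0.8,0.2,0,0,4.6],[-0.5,-3.8,1.1,0.2,0,0,4.6],[-0.5,-3.7,1.4,0.2,0,0,4.6]]'
python3 -m crank '[[-0.5,-3.6,1.7,0.2,0,0,4.6],[-0.5,0,0,0,0,0,0],[-0.5,0,0,0,0,0,0]]'
python3 plan.py .5277 .0145 .22 -9
python3 - <<'E'
from plant import *
import cv2
for c in("top","side"):
    a=read_camera(c)["color"][:,:,::-1]; cv2.imwrite(f"pics/{c}1.png",a)
E
```

```text
time: 2.2
eef_pos: [0.368, 0.4216, 0.2384]
tcp_rot: [0.416, 0.91, 0.0, 0.0]
contact_force: [1.5, -0.4, -0.1]
opening: 0.753
time: 2.7
eef_pos: [0.441, 0.2371, 0.2286]
tcp_rot: [0.589, 0.808, 0.0, 0.0]
contact_force: [0.7, 0.0, -0.4]
opening: 0.748
time: 3.2
eef_pos: [0.5107, 0.0513, 0.2186]
tcp_rot: [0.738, 0.675, 0.0, 0.0]
contact_force: [0.4, 0.2, -0.5]
opening: 0.753
time: 3.5
eef_pos: [0.5242, 0.015, 0.2163]
tcp_rot: [0.764, 0.645, 0.0, -0.0]
contact_force: [-0.4, -1.3, -0.2]
opening: 0.749
t 3.5 p [0.5242 0.015  0.2163] jaw -9.6 turn 0.6 q6 0 n 1 tilt [-0.02  0.03] open 0.749 F [-0.4 -1.3 -0.2]
[0.01, 0.35, -0.37, 0, 0, np.float64(-0.63)]
```

View pics/top1.png

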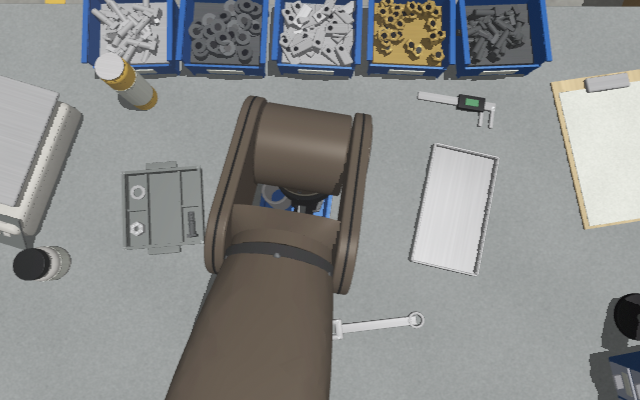

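View pics/side1.png

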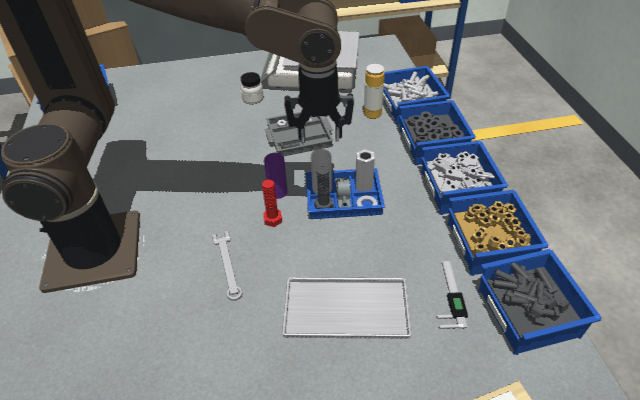

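```bash
python3 - <<'E'
from h import *
im=cv2.imread("pics/side1.png")
p=np.array([.5242,.015,.2163]); j=np.array([np.cos(np.radians(-9.6)),np.sin(np.radians(-9.6)),0])
for s in(-1,1):
  for off in (.017,.010):
    print(proj("side",p+s*.032*j-[0,0,off]),proj("side",p+s*.045*j-[0,0,off]))
cv2.imwrite("pics/tip1.png",cv2.resize(im[80:160,270:360],None,fx=8,fy=7,interpolation=cv2.INTER_CUBIC))
E
```

```text
[305.75432664 143.72699112] [299.60449835 143.97073593]
[305.59919297 141.12575441] [299.42100601 141.36988974]
[335.98027321 142.52900356] [342.10975541 142.28606514]
[335.96428879 139.92585666] [342.12194198 139.68253274]
```

View pics/tip1.png

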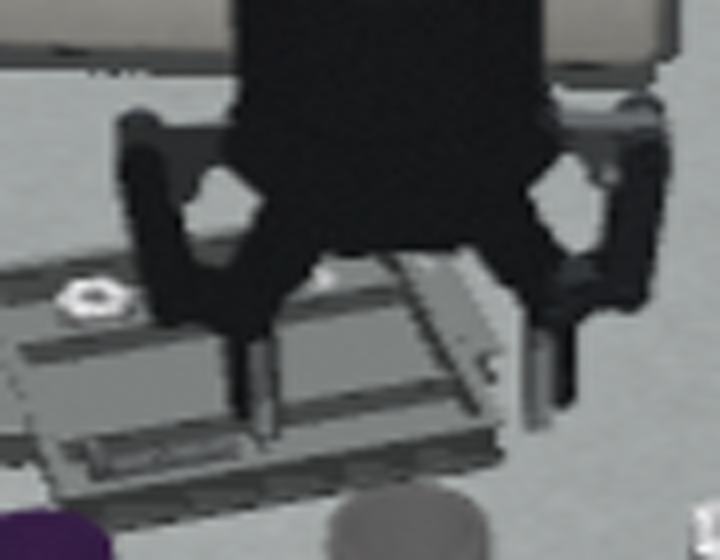

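```bash
python3 -m crank '[[-0.5,0,0.35,3,0,0,0],[-0.5,0,0,3.5,0,0,0],[-0.5,0,0,3.5,0,0,0],[-0.5,0,0,2,0,0,0],[-0.5,0,0,1.1,0,0,0]]' 80
python3 -m crank '[[-0.5,0,0,0,0,0,0],[0.6,0,0,0,0,0,0],[0.6,0,0,0,0,0,0],[0.6,0,0,0,0,0,0],[0.6,0,0,0,0,0,0]]' 80
python3 -m crank '[[0.6,0,0,0,0,0,0],[0.6,0,0,0,0,0,0]]'
python3 - <<'E'
from plant import *
import cv2
a=read_camera("side")["color"][:,:,::-1]; cv2.imwrite("pics/s2.png",cv2.resize(a[100:240,230:400],None,fx=4,fy=4,interpolation=2))
E
```

```text
time: 4.1
eef_pos: [0.5258, 0.0167, 0.0831]
tcp_rot: [0.763, 0.647, -0.001, -0.001]
contact_force: [-0.8, 0.1, 0.5]
opening: 0.748
time: 4.6
eef_pos: [0.5282, 0.015, 0.0871]
tcp_rot: [0.763, 0.646, 0.0, 0.0]
contact_force: [-2.7, 0.8, 5.9]
opening: 0.299
time: 4.8
eef_pos: [0.5283, 0.015, 0.0872]
tcp_rot: [0.763, 0.646, 0.001, 0.0]
contact_force: [-3.1, 0.2, 6.2]
opening: 0.295
```

View pics/s2.png

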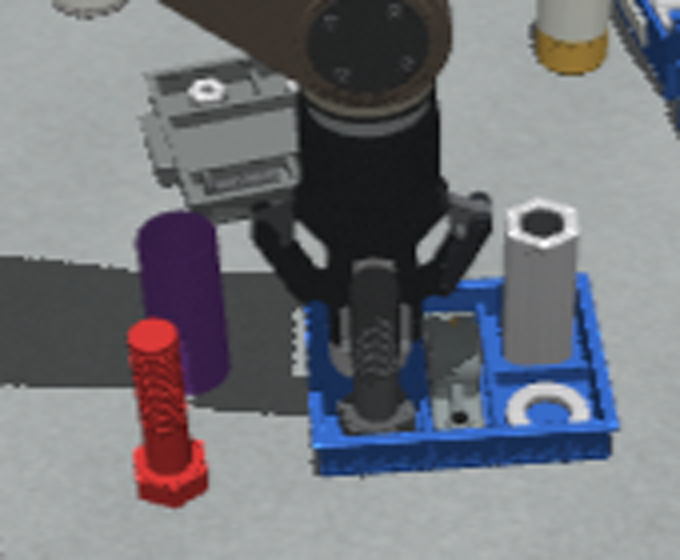

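```bash
python3 -m crank '[[0.6,0,0,-0.5,0,0,0],[0.6,0,0,-2,0,0,0],[0.6,0,0,-3.5,0,0,0],[0.6,0,0,-4,0,0,0],[0.6,0,0,-3.5,0,0,0]]'
python3 -m crank '[[0.6,0,0,0,0,0,0]]'
python3 plan.py .446 -.256 .220 77
```

```text
time: 5.35
eef_pos: [0.5267, 0.0151, 0.2206]
tcp_rot: [0.764, 0.646, -0.001, -0.001]
contact_force: [1.1, -0.4, -6.1]
opening: 0.298
time: 5.45
eef_pos: [0.5306, 0.0145, 0.2257]
tcp_rot: [0.763, 0.646, 0.004, 0.004]
contact_force: [2.5, -0.9, -5.2]
opening: 0.297
t 5.45 p [0.5306 0.0145 0.2257] jaw -9.5 turn 86.5 q6 0 n 13 tilt [ 0.66 -0.11] open 0.297 F [ 2.5 -0.9 -5.2]
[-2.16, -0.3, 0.04, 0, 0, np.float64(-6.66)]
[-2.11, -0.54, 0.04, 0, 0, np.float64(-6.66)]
[-2.03, -0.79, 0.04, 0, 0, np.float64(-6.66)]
[-1.93, -1.02, 0.04, 0, 0, np.float64(-6.66)]
[-1.8, -1.23, 0.04, 0, 0, np.float64(-6.66)]
[-1.64, -1.43, 0.04, 0, 0, np.float64(-6.66)]
[-1.47, -1.61, 0.04, 0, 0, np.float64(-6.66)]
[-1.27, -1.77, 0.04, 0, 0, np.float64(-6.66)]
[-1.05, -1.91, 0.04, 0, 0, np.float64(-6.66)]
[-0.83, -2.02, 0.04, 0, 0, np.float64(-6.66)]
[-0.59, -2.1, 0.04, 0, 0, np.float64(-6.66)]
[-0.34, -2.15, 0.04, 0, 0, np.float64(-6.66)]
[-0.09, -2.18, 0.04, 0, 0, np.float64(-6.66)]
```

```bash
python3 -m crank '[[0.6,-2.2,-0.3,0,0,0,-6.6],[0.6,-2.1,-0.5,0,0,0,-6.6],[0.6,-2,-0.8,0,0,0,-6.6],[0.6,-1.9,-1,0,0,0,-6.6],[0.6,-1.8,-1.2,0,0,0,-6.6]]'
python3 -m crank '[[0.6,-1.6,-1.4,0,0,0,-6.7],[0.6,-1.5,-1.6,0,0,0,-6.7],[0.6,-1.3,-1.8,0,0,0,-6.7],[0.6,-1,-1.9,0,0,0,-6.7],[0.6,-0.8,-2,0,0,0,-6.7]]'
python3 -m crank '[[0.6,-0.6,-2.1,0,0,0,-6.7],[0.6,-0.3,-2.2,0,0,0,-6.7],[0.6,-0.1,-2.2,0,0,0,-6.7],[0.6,0,0,0,0,0,0],[0.6,0,0,0,0,0,0]]'
python3 plan.py .446 -.256 .220 77
python3 - <<'E'
from plant import *
import cv2
a=read_camera("side")["color"][:,:,::-1]; cv2.imwrite("pics/s3.png",cv2.resize(a[120:360,200:440],None,fx=3,fy=2.5,interpolation=2))
E
```

```text
time: 5.95
eef_pos: [0.4934, -0.0887, 0.2164]
tcp_rot: [0.547, 0.837, -0.001, -0.003]
contact_force: [0.4, -0.4, -5.3]
opening: 0.299
time: 6.45
eef_pos: [0.4606, -0.1917, 0.2164]
tcp_rot: [0.282, 0.959, 0.001, -0.003]
contact_force: [0.9, 0.3, -6.2]
opening: 0.299
time: 6.95
eef_pos: [0.4414, -0.2541, 0.2172]
tcp_rot: [0.114, 0.993, 0.002, -0.002]
contact_force: [-0.3, 0.6, -5.9]
opening: 0.297
t 6.95 p [ 0.4414 -0.2541  0.2172] jaw 76.9 turn 0.1 q6 -118 n 1 tilt [-0.2   0.22] open 0.297 F [-0.3  0.6 -5.9]
[-0.49, -0.08, -0.28, 0, 0, np.float64(-0.09)]
```

View pics/s3.png

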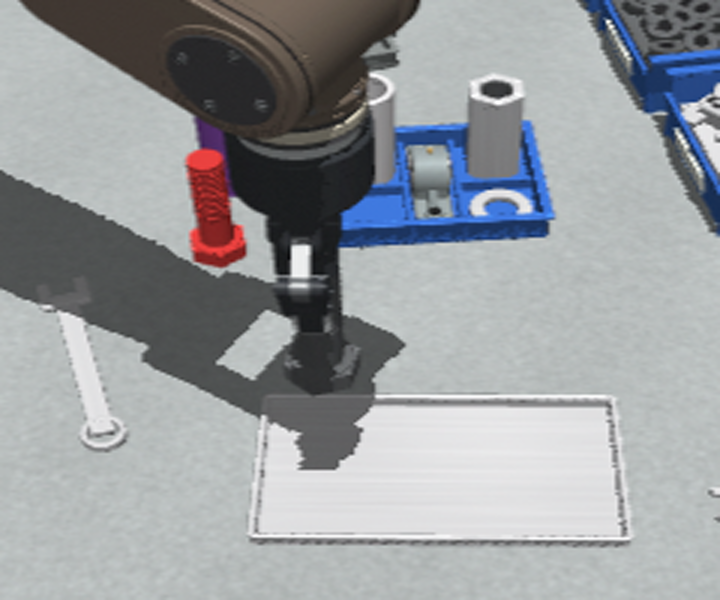

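```bash
python3 -m crank '[[0.6,-0.5,0,3,0,0,0],[0.6,0,0,3.5,0,0,0],[0.6,0,0,3,0,0,0],[0.6,0,0,2,0,0,0],[0.6,0,0,0,0,0,0]]'
python3 -m crank '[[0.6,0,0,0,0,0,0]]'
python3 plan.py .446 -.256 .0862 77
```

```text
time: 7.5
eef_pos: [0.445, -0.2526, 0.1007]
tcp_rot: [0.112, 0.994, 0.003, -0.004]
contact_force: [-0.8, -0.1, -5.6]
opening: 0.295
time: 7.6
eef_pos: [0.4476, -0.2551, 0.105]
tcp_rot: [0.112, 0.994, 0.0, -0.0]
contact_force: [0.2, -1.0, -5.6]
opening: 0.296
t 7.6 p [ 0.4476 -0.2551  0.105 ] jaw 77.1 turn -0.1 q6 -118 n 1 tilt [-0.04  0.05] open 0.296 F [ 0.2 -1.  -5.6]
[0.14, -0.12, 1.88, 0, 0, np.float64(0.09)]
```

```bash
python3 -m crank '[[0.6,0,0,0.5,0,0,0],[0.6,0,0,0.5,0,0,0],[0.6,0,0,0.4,0,0,0],[0.6,0,0,0.2,0,0,0],[0.6,0,0,0,0,0,0]]'
python3 -m crank '[[0.6,0,0,0.1,0,0,0],[0.6,0,0,0,0,0,0]]'
python3 -m crank '[[0.6,0,0,0.1,0,0,0],[0.6,0,0,0,0,0,0]]'
python3 plan.py .446 -.256 .0862 77
```

```text
time: 8.1
eef_pos: [0.4473, -0.2558, 0.089]
tcp_rot: [0.113, 0.994, 0.0, -0.0]
contact_force: [-0.0, 0.5, -5.8]
opening: 0.297
time: 8.3
eef_pos: [0.4476, -0.256, 0.0884]
tcp_rot: [0.113, 0.994, -0.0, 0.0]
contact_force: [-0.5, 0.5, -6.0]
opening: 0.298
time: 8.5
eef_pos: [0.4475, -0.2559, 0.0873]
tcp_rot: [0.113, 0.994, 0.0, -0.0]
contact_force: [-0.1, 0.0, -5.6]
opening: 0.295
t 8.5 p [ 0.4475 -0.2559  0.0873] jaw 77.1 turn -0.1 q6 -118 n 1 tilt [-0.  0.] open 0.295 F [-0.1  0.  -5.6]
[0.14, -0.04, 0.11, 0, 0, np.float64(0.06)]
```

```bash
python3 -m crank '[[0.6,0,0,0.1,0,0,0],[0.6,0,0,0,0,0,0]]'
python3 -m crank '[[0.6,0,0,0.1,0,0,0],[0.6,0,0,0,0,0,0]]'
```

```text
time: 8.7
eef_pos: [0.4476, -0.256, 0.0863]
tcp_rot: [0.113, 0.994, -0.0, 0.0]
contact_force: [-0.2, 0.5, -5.5]
opening: 0.299
time: 8.9
eef_pos: [0.4478, -0.2562, 0.0862]
tcp_rot: [0.113, 0.994, -0.0, 0.0]
contact_force: [-1.6, 0.6, 0.5]
opening: 0.293
```

```bash
python3 -m crank '[[0,0,0,0,0,0,0],[-0.3,0,0,0,0,0,0],[-0.5,0,0,0,0,0,0],[-0.5,0,0,0,0,0,0]]'
python3 -m crank '[[-0.5,0,0,-1,0,0,0],[-0.5,0,0,-3,0,0,0],[-0.5,0,0,-4,0,0,0],[-0.5,0,0,-4,0,0,0],[-0.5,0,0,-1.4,0,0,0]]'
python3 -m crank '[[-0.5,0,0,0,0,0,0]]'
python3 plan.py .6375 .0605 .220 -10
python3 - <<'E'
from plant import *
import cv2
a=read_camera("side")["color"][:,:,::-1]; cv2.imwrite("pics/s4.png",cv2.resize(a[120:360,200:440],None,fx=3,fy=2.5,interpolation=2))
E
```

```text
time: 9.3
eef_pos: [0.4478, -0.2562, 0.0857]
tcp_rot: [0.113, 0.994, -0.0, 0.0]
contact_force: [-0.3, 0.1, 0.6]
opening: 0.749
time: 9.8
eef_pos: [0.4494, -0.2575, 0.2253]
tcp_rot: [0.113, 0.994, -0.003, 0.004]
contact_force: [0.6, -0.9, 0.0]
opening: 0.749
time: 9.9
eef_pos: [0.4488, -0.257, 0.2228]
tcp_rot: [0.113, 0.994, -0.002, 0.003]
contact_force: [0.6, -0.2, -0.3]
opening: 0.75
t 9.9 p [ 0.4488 -0.257   0.2228] jaw 77.1 turn -87.1 q6 -118 n 13 tilt [ 0.3  -0.26] open 0.75 F [ 0.6 -0.2 -0.3]
[-0.87, 2.71, 0.02, 0, 0, np.float64(6.7)]
[-0.55, 2.79, 0.02, 0, 0, np.float64(6.7)]
[-0.22, 2.83, 0.02, 0, 0, np.float64(6.7)]
[0.11, 2.84, 0.02, 0, 0, np.float64(6.7)]
[0.44, 2.81, 0.02, 0, 0, np.float64(6.7)]
[0.77, 2.73, 0.02, 0, 0, np.float64(6.7)]
[1.08, 2.63, 0.02, 0, 0, np.float64(6.7)]
[1.38, 2.48, 0.02, 0, 0, np.float64(6.7)]
[1.66, 2.3, 0.02, 0, 0, np.float64(6.7)]
[1.92, 2.09, 0.02, 0, 0, np.float64(6.7)]
[2.15, 1.86, 0.02, 0, 0, np.float64(6.7)]
[2.35, 1.59, 0.02, 0, 0, np.float64(6.7)]
[2.52, 1.31, 0.02, 0, 0, np.float64(6.7)]
```

View pics/s4.png

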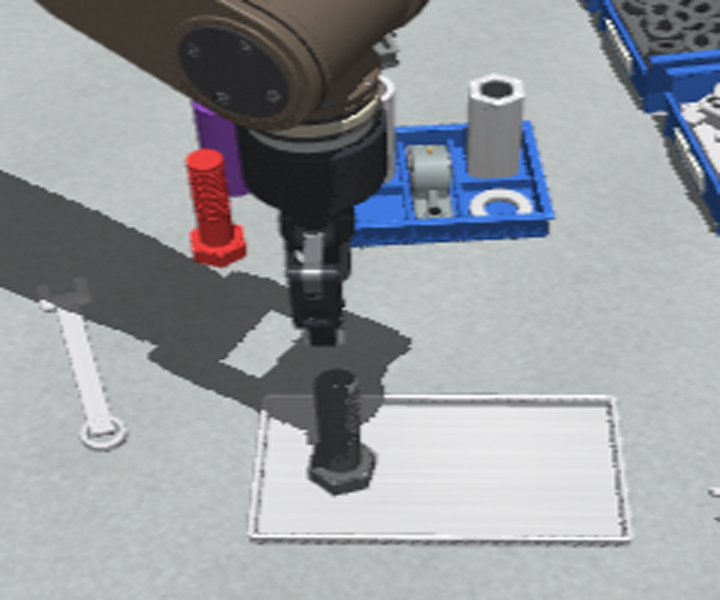

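```bash
python3 -m crank '[[-0.8,-0.9,2.7,0,0,0,6.7],[-0.8,-0.5,2.8,0,0,0,6.7],[-0.8,-0.2,2.8,0,0,0,6.7],[-0.8,0.1,2.8,0,0,0,6.7],[-0.8,0.4,2.8,0,0,0,6.7]]'
python3 -m crank '[[-0.8,0.8,2.7,0,0,0,6.7],[-0.8,1.1,2.6,0,0,0,6.7],[-0.8,1.4,2.5,0,0,0,6.7],[-0.8,1.7,2.3,0,0,0,6.7],[-0.8,1.9,2.1,0,0,0,6.7]]'
python3 -m crank '[[-0.8,2.1,1.9,0,0,0,6.7],[-0.8,2.3,1.6,0,0,0,6.7],[-0.8,2.5,1.3,0,0,0,6.7],[-0.8,0,0,0,0,0,0],[-0.8,0,0,0,0,0,0]]'
python3 plan.py .6375 .0605 .220 -10
python3 - <<'E'
from plant import *
import cv2
from h import *
print(unp("side",(313,309),.003))
a=read_camera("side")["color"][:,:,::-1]; cv2.imwrite("pics/s5.png",cv2.resize(a[60:240,250:430],None,fx=4,fy=3.3,interpolation=2))
E
```

```text
time: 10.45
eef_pos: [0.5189, -0.133, 0.2159]
tcp_rot: [0.397, 0.918, 0.0, -0.003]
contact_force: [-0.2, -0.1, 0.9]
opening: 0.9
time: 10.95
eef_pos: [0.5906, -0.0108, 0.2156]
tcp_rot: [0.644, 0.765, -0.001, -0.003]
contact_force: [-0.4, -1.3, -0.2]
opening: 0.898
time: 11.45
eef_pos: [0.6346, 0.0602, 0.2162]
tcp_rot: [0.765, 0.643, -0.002, -0.002]
contact_force: [-0.3, -0.2, -0.5]
opening: 0.904
t 11.45 p [0.6346 0.0602 0.2162] jaw -9.9 turn -0.1 q6 6 n 1 tilt [-0.3  -0.01] open 0.904 F [-0.3 -0.2 -0.5]
[0.08, 0.28, -0.38, 0, 0, np.float64(0.1)]
[ 0.44761309 -0.25621084  0.003     ]
```

View pics/s5.png

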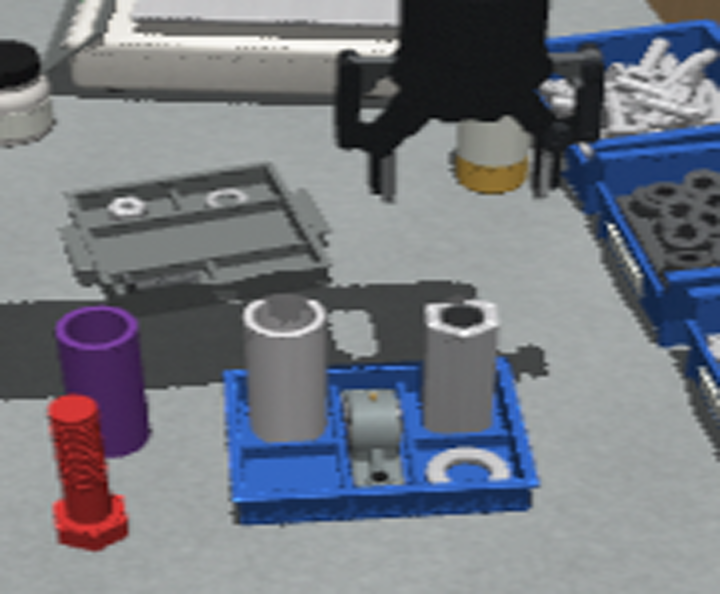

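```bash
python3 -m crank '[[-0.8,0.2,0.2,3,0,0,0],[-0.8,0,0,3.5,0,0,0],[-0.8,0,0,3.5,0,0,0],[-0.8,0,0,2,0,0,0],[-0.8,0,0,1.1,0,0,0]]' 80
python3 -m crank '[[-0.8,0,0,0,0,0,0],[-0.8,0,0,0,0,0,0]]'
python3 plan.py .6375 .062 .085 -10
python3 -m crank '[[0.6,0,0,0,0,0,0],[0.6,0,0,0,0,0,0],[0.6,0,0,0,0,0,0],[0.6,0,0,0,0,0,0],[0.6,0,0,0,0,0,0]]' 80
python3 plan.py .5125 -.271 .2200 77 | head -1
python3 - <<'E'
from plant import *
import cv2
from h import *
a=read_camera("side")["color"][:,:,::-1]; cv2.imwrite("pics/s6.png",cv2.resize(a[100:240,280:430],None,fx=4,fy=4,interpolation=2))
E
```

```text
time: 12.0
eef_pos: [0.6357, 0.0604, 0.0848]
tcp_rot: [0.767, 0.642, -0.002, -0.002]
contact_force: [-0.3, 0.3, 0.7]
opening: 0.898
time: 12.2
eef_pos: [0.6387, 0.061, 0.0893]
tcp_rot: [0.766, 0.642, 0.0, 0.0]
contact_force: [-0.2, 0.1, 1.1]
opening: 0.902
t 12.2 p [0.6387 0.061  0.0893] jaw -10.1 turn 0.1 q6 6 n 1 tilt [ 0.08 -0.01] open 0.902 F [-0.2  0.1  1.1]
[0.08, -0.14, 0.43, 0, 0, np.float64(-0.07)]
time: 12.7
eef_pos: [0.639, 0.0616, 0.0901]
tcp_rot: [0.766, 0.643, 0.001, 0.001]
contact_force: [-1.7, 0.2, 6.3]
opening: 0.47
t 12.7 p [0.639  0.0616 0.0901] jaw -10.0 turn 87.0 q6 6 n 13 tilt [ 0.12 -0.01] open 0.47 F [-1.7  0.2  6.3]
```

View pics/s6.png

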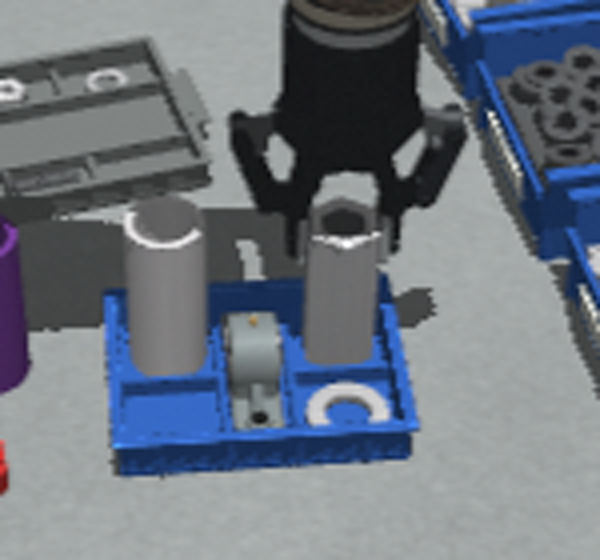

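```bash
python3 -m crank '[[0.6,0,0,-0.5,0,0,0],[0.6,0,0,-2,0,0,0],[0.6,0,0,-3.5,0,0,0],[0.6,0,0,-4,0,0,0],[0.6,0,0,-2.5,0,0,0]]'
python3 -m crank '[[0.6,0,0,-0.5,0,0,0],[0.6,0,0,0,0,0,0]]'
python3 plan.py .5125 -.271 .2200 77
```

```text
time: 13.25
eef_pos: [0.638, 0.0616, 0.2143]
tcp_rot: [0.766, 0.643, 0.0, 0.0]
contact_force: [1.6, 0.3, -5.2]
opening: 0.469
time: 13.45
eef_pos: [0.6376, 0.0616, 0.2173]
tcp_rot: [0.766, 0.643, -0.0, -0.0]
contact_force: [-0.0, -0.4, -5.6]
opening: 0.467
t 13.45 p [0.6376 0.0616 0.2173] jaw -10.0 turn 87.0 q6 6 n 13 tilt [-0.07  0.  ] open 0.467 F [-0.  -0.4 -5.6]
[-2.69, -0.5, -0.02, 0, 0, np.float64(-6.7)]
[-2.61, -0.81, -0.02, 0, 0, np.float64(-6.7)]
[-2.5, -1.11, -0.02, 0, 0, np.float64(-6.7)]
[-2.35, -1.39, -0.02, 0, 0, np.float64(-6.7)]
[-2.17, -1.66, -0.02, 0, 0, np.float64(-6.7)]
[-1.96, -1.9, -0.02, 0, 0, np.float64(-6.7)]
[-1.73, -2.12, -0.02, 0, 0, np.float64(-6.7)]
[-1.47, -2.3, -0.02, 0, 0, np.float64(-6.7)]
[-1.19, -2.46, -0.02, 0, 0, np.float64(-6.7)]
[-0.9, -2.58, -0.02, 0, 0, np.float64(-6.7)]
[-0.59, -2.67, -0.02, 0, 0, np.float64(-6.7)]
[-0.28, -2.72, -0.02, 0, 0, np.float64(-6.7)]
[0.04, -2.73, -0.02, 0, 0, np.float64(-6.7)]
```

```bash
python3 plan.py .579 -.286 .2200 77
```

```text
t 13.45 p [0.6376 0.0616 0.2173] jaw -10.0 turn 87.0 q6 6 n 13 tilt [-0.07  0.  ] open 0.467 F [-0.  -0.4 -5.6]
[-2.71, 0.02, -0.02, 0, 0, np.float64(-6.7)]
[-2.7, -0.29, -0.02, 0, 0, np.float64(-6.7)]
[-2.64, -0.61, -0.02, 0, 0, np.float64(-6.7)]
[-2.55, -0.91, -0.02, 0, 0, np.float64(-6.7)]
[-2.43, -1.2, -0.02, 0, 0, np.float64(-6.7)]
[-2.27, -1.48, -0.02, 0, 0, np.float64(-6.7)]
[-2.09, -1.73, -0.02, 0, 0, np.float64(-6.7)]
[-1.87, -1.96, -0.02, 0, 0, np.float64(-6.7)]
[-1.63, -2.17, -0.02, 0, 0, np.float64(-6.7)]
[-1.36, -2.34, -0.02, 0, 0, np.float64(-6.7)]
[-1.08, -2.49, -0.02, 0, 0, np.float64(-6.7)]
[-0.78, -2.6, -0.02, 0, 0, np.float64(-6.7)]
[-0.48, -2.67, -0.02, 0, 0, np.float64(-6.7)]
```

```bash
python3 -m crank '[[0.6,-2.7,0,0,0,0,-6.7],[0.6,-2.7,-0.3,0,0,0,-6.7],[0.6,-2.6,-0.6,0,0,0,-6.7],[0.6,-2.5,-0.9,0,0,0,-6.7],[0.6,-2.4,-1.2,0,0,0,-6.7]]'
python3 -m crank '[[0.6,-2.3,-1.5,0,0,0,-6.7],[0.6,-2.1,-1.7,0,0,0,-6.7],[0.6,-1.9,-2,0,0,0,-6.7],[0.6,-1.6,-2.2,0,0,0,-6.7],[0.6,-1.4,-2.3,0,0,0,-6.7]]'
python3 -m crank '[[0.6,-1.1,-2.5,0,0,0,-6.7],[0.6,-0.8,-2.6,0,0,0,-6.7],[0.6,-0.5,-2.7,0,0,0,-6.7],[0.6,0,0,0,0,0,0],[0.6,0,0,0,0,0,0]]'
python3 plan.py .579 -.286 .107 77
```

```text
time: 13.95
eef_pos: [0.613, -0.0712, 0.2136]
tcp_rot: [0.547, 0.837, -0.001, -0.004]
contact_force: [1.1, 0.8, -6.3]
opening: 0.463
time: 14.45
eef_pos: [0.5909, -0.2052, 0.2135]
tcp_rot: [0.282, 0.959, 0.001, -0.004]
contact_force: [0.0, 0.6, -5.7]
opening: 0.469
time: 14.95
eef_pos: [0.5783, -0.2856, 0.2142]
tcp_rot: [0.114, 0.993, 0.002, -0.003]
contact_force: [0.2, 0.3, -5.4]
opening: 0.464
t 14.95 p [ 0.5783 -0.2856  0.2142] jaw 76.9 turn 0.1 q6 -112 n 3 tilt [-0.31  0.26] open 0.464 F [ 0.2  0.3 -5.4]
[-0.03, -0.01, 3.57, 0, 0, np.float64(-0.03)]
[-0.03, -0.01, 3.57, 0, 0, np.float64(-0.03)]
[-0.03, -0.01, 3.57, 0, 0, np.float64(-0.03)]
```

```bash
python3 -m crank '[[0.6,0,0,3,0,0,0],[0.6,0,0,3.5,0,0,0],[0.6,0,0,3,0,0,0],[0.6,0,0,1.6,0,0,0],[0.6,0,0,0.9,0,0,0]]'
python3 -m crank '[[0.6,0,0,0.5,0,0,0],[0.6,0,0,0,0,0,0],[0.6,0,0,0,0,0,0]]'
python3 plan.py .579 -.286 .0891 77
```

```text
time: 15.45
eef_pos: [0.5787, -0.2841, 0.0949]
tcp_rot: [0.112, 0.994, 0.001, -0.002]
contact_force: [1.1, -0.1, -5.0]
opening: 0.464
time: 15.75
eef_pos: [0.5811, -0.2867, 0.0952]
tcp_rot: [0.113, 0.994, -0.001, 0.001]
contact_force: [0.6, -0.9, -5.1]
opening: 0.467
t 15.75 p [ 0.5811 -0.2867  0.0952] jaw 77.1 turn -0.1 q6 -112 n 1 tilt [ 0.15 -0.1 ] open 0.467 F [ 0.6 -0.9 -5.1]
[0.21, 0.02, 0.61, 0, 0, np.float64(0.06)]
```

```bash
python3 -m crank '[[0.6,0,0,0.3,0,0,0],[0.6,0,0,0.2,0,0,0],[0.6,0,0,0,0,0,0],[0.6,0,0,0,0,0,0]]'
python3 -m crank '[[0.6,0,0,0.1,0,0,0],[0.6,0,0,0,0,0,0]]'
python3 -m crank '[[0.6,0,0,0.1,0,0,0],[0.6,0,0,0,0,0,0]]'
```

```text
time: 16.15
eef_pos: [0.5805, -0.2865, 0.0892]
tcp_rot: [0.113, 0.994, -0.0, 0.001]
contact_force: [-0.1, -0.3, -1.8]
opening: 0.471
time: 16.35
eef_pos: [0.5807, -0.2866, 0.0892]
tcp_rot: [0.113, 0.994, -0.0, 0.001]
contact_force: [-2.1, 0.7, 4.7]
opening: 0.461
time: 16.55
eef_pos: [0.5808, -0.2867, 0.0891]
tcp_rot: [0.113, 0.994, -0.0, 0.001]
contact_force: [-2.7, 1.3, 8.7]
opening: 0.472
```

Seated. Release and go to the sleeve.

```bash
python3 -m crank '[[-0.3,0,0,0,0,0,0],[-0.6,0,0,0,0,0,0],[-0.8,0,0,0,0,0,0],[-0.8,0,0,0,0,0,0]]'
python3 -m crank '[[-0.8,0,0,-1,0,0,0],[-0.8,0,0,-3,0,0,0],[-0.8,0,0,-4,0,0,0],[-0.8,0,0,-3.5,0,0,0],[-0.8,0,0,-1.4,0,0,0]]'
python3 -m crank '[[-0.8,0,0,0,0,0,0]]'
python3 plan.py .535 .0768 .220 -9
python3 - <<'E'
from plant import *
import cv2
a=read_camera("side")["color"][:,:,::-1]; cv2.imwrite("pics/s7.png",cv2.resize(a[120:360,200:440],None,fx=3,fy=2.5,interpolation=2))
E
```

```text
time: 16.95
eef_pos: [0.58, -0.286, 0.086]
tcp_rot: [0.113, 0.994, 0.0, -0.0]
contact_force: [-0.4, -0.9, -0.5]
opening: 0.901
time: 17.45
eef_pos: [0.5818, -0.2872, 0.2211]
tcp_rot: [0.113, 0.994, -0.002, 0.004]
contact_force: [-0.3, -0.2, 0.3]
opening: 0.902
time: 17.55
eef_pos: [0.5812, -0.2869, 0.2189]
tcp_rot: [0.113, 0.994, -0.002, 0.003]
contact_force: [-0.6, -1.0, -1.1]
opening: 0.902
t 17.55 p [ 0.5812 -0.2869  0.2189] jaw 77.1 turn -86.1 q6 -112 n 13 tilt [ 0.3  -0.21] open 0.902 F [-0.6 -1.  -1.1]
[0.97, 2.65, -0.01, 0, 0, np.float64(6.62)]
[1.27, 2.52, -0.01, 0, 0, np.float64(6.62)]
[1.55, 2.35, -0.01, 0, 0, np.float64(6.62)]
[1.81, 2.16, -0.01, 0, 0, np.float64(6.62)]
[2.05, 1.94, -0.01, 0, 0, np.float64(6.62)]
[2.26, 1.69, -0.01, 0, 0, np.float64(6.62)]
[2.44, 1.41, -0.01, 0, 0, np.float64(6.62)]
[2.59, 1.12, -0.01, 0, 0, np.float64(6.62)]
[2.7, 0.82, -0.01, 0, 0, np.float64(6.62)]
[2.78, 0.5, -0.01, 0, 0, np.float64(6.62)]
[2.81, 0.18, -0.01, 0, 0, np.float64(6.62)]
[2.82, -0.15, -0.01, 0, 0, np.float64(6.62)]
[2.78, -0.47, -0.01, 0, 0, np.float64(6.62)]
```

View pics/s7.png

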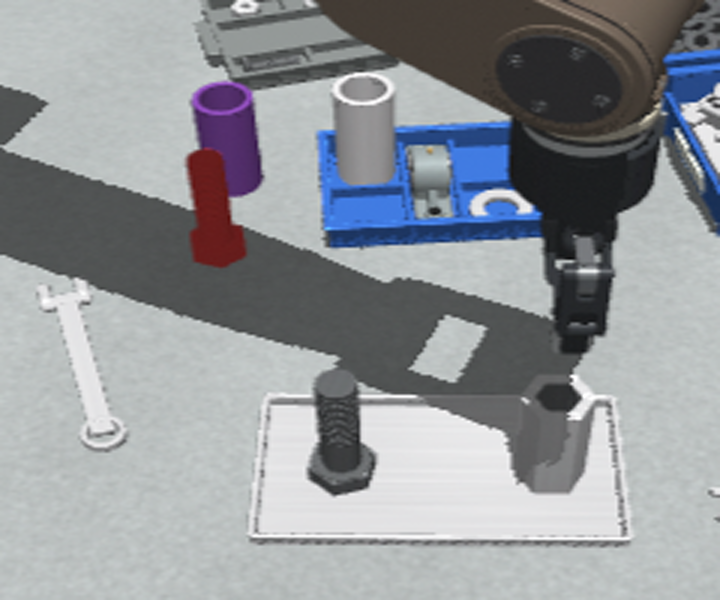

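```bash
python3 -m crank '[[-0.9,1,2.6,0,0,0,6.6],[-0.9,1.3,2.5,0,0,0,6.6],[-0.9,1.6,2.3,0,0,0,6.6],[-0.9,1.8,2.2,0,0,0,6.6],[-0.9,2.1,1.9,0,0,0,6.6]]'
python3 -m crank '[[-0.9,2.3,1.7,0,0,0,6.6],[-0.9,2.4,1.4,0,0,0,6.6],[-0.9,2.6,1.1,0,0,0,6.6],[-0.9,2.7,0.8,0,0,0,6.6],[-0.9,2.8,0.5,0,0,0,6.6]]'
python3 -m crank '[[-0.9,2.8,0.2,0,0,0,6.6],[-0.9,2.8,-0.1,0,0,0,6.7],[-0.9,2.8,-0.5,0,0,0,6.7],[-0.9,0,0,0,0,0,0],[-0.9,0,0,0,0,0,0]]'
python3 -m crank '[[-0.9,0,0,0,0,0,0]]'
python3 plan.py .535 .0768 .220 -9
```

```text
time: 18.1
eef_pos: [0.5588, -0.1449, 0.2117]
tcp_rot: [0.393, 0.92, 0.0, -0.003]
contact_force: [0.3, 0.5, -0.4]
opening: 0.953
time: 18.6
eef_pos: [0.5399, -0.0053, 0.2119]
tcp_rot: [0.638, 0.77, -0.001, -0.003]
contact_force: [1.0, -0.8, -0.1]
opening: 0.952
time: 19.1
eef_pos: [0.5301, 0.0775, 0.2128]
tcp_rot: [0.759, 0.651, -0.002, -0.001]
contact_force: [-0.5, -1.2, -0.6]
opening: 0.95
time: 19.2
eef_pos: [0.5308, 0.0766, 0.2138]
tcp_rot: [0.76, 0.65, -0.001, -0.001]
contact_force: [0.6, 0.2, -0.1]
opening: 0.946
t 19.2 p [0.5308 0.0766 0.2138] jaw -8.9 turn -0.1 q6 6 n 1 tilt [-0.15 -0.02] open 0.946 F [ 0.6  0.2 -0.1]
[0.09, 0.41, -0.62, 0, 0, np.float64(0.08)]
```

```bash
python3 -m crank '[[-0.9,0.1,0.3,2.5,0,0,0],[-0.9,0,0,3.5,0,0,0],[-0.9,0,0,3.5,0,0,0],[-0.9,0,0,2,0,0,0],[-0.9,0,0,1.3,0,0,0]]' 80
python3 -m crank '[[-0.9,0,0,0,0,0,0],[-0.9,0,0,0,0,0,0]]'
python3 -m crank '[[0.6,0,0,0,0,0,0],[0.6,0,0,0,0,0,0],[0.6,0,0,0,0,0,0],[0.6,0,0,0,0,0,0],[0.6,0,0,0,0,0,0]]' 80
python3 -m crank '[[0.6,0,0,-0.5,0,0,0],[0.6,0,0,-2,0,0,0],[0.6,0,0,-3.5,0,0,0],[0.6,0,0,-4,0,0,0],[0.6,0,0,-2.5,0,0,0]]'
python3 -m crank '[[0.6,0,0,-0.5,0,0,0],[0.6,0,0,0,0,0,0]]'
python3 plan.py .5125 -.271 .2200 77
```

```text
time: 19.7
eef_pos: [0.5332, 0.0766, 0.0846]
tcp_rot: [0.76, 0.649, -0.002, -0.001]
contact_force: [-0.0, -0.6, -0.5]
opening: 0.945
time: 19.9
eef_pos: [0.5352, 0.0772, 0.088]
tcp_rot: [0.76, 0.65, 0.0, 0.0]
contact_force: [-0.6, 0.5, 0.0]
opening: 0.955
time: 20.4
eef_pos: [0.5357, 0.0777, 0.0891]
tcp_rot: [0.76, 0.65, 0.001, 0.001]
contact_force: [-0.2, -1.0, 5.7]
opening: 0.545
time: 20.9
eef_pos: [0.5338, 0.0779, 0.213]
tcp_rot: [0.76, 0.65, -0.0, -0.0]
contact_force: [0.7, 0.1, -6.3]
opening: 0.542
time: 21.1
eef_pos: [0.5336, 0.0778, 0.2161]
tcp_rot: [0.76, 0.65, -0.001, -0.001]
contact_force: [0.2, 0.2, -6.8]
opening: 0.541
t 21.1 p [0.5336 0.0778 0.2161] jaw -8.9 turn 85.9 q6 6 n 13 tilt [-0.1   0.01] open 0.541 F [ 0.2  0.2 -6.8]
[-2.68, 0.26, -0.03, 0, 0, np.float64(-6.61)]
[-2.69, -0.05, -0.03, 0, 0, np.float64(-6.61)]
[-2.66, -0.36, -0.03, 0, 0, np.float64(-6.61)]
[-2.6, -0.67, -0.03, 0, 0, np.float64(-6.61)]
[-2.51, -0.96, -0.03, 0, 0, np.float64(-6.61)]
[-2.38, -1.24, -0.03, 0, 0, np.float64(-6.61)]
[-2.22, -1.51, -0.03, 0, 0, np.float64(-6.61)]
[-2.04, -1.76, -0.03, 0, 0, np.float64(-6.61)]
[-1.82, -1.98, -0.03, 0, 0, np.float64(-6.61)]
[-1.58, -2.18, -0.03, 0, 0, np.float64(-6.61)]
[-1.32, -2.34, -0.03, 0, 0, np.float64(-6.61)]
[-1.04, -2.48, -0.03, 0, 0, np.float64(-6.61)]
[-0.75, -2.58, -0.03, 0, 0, np.float64(-6.61)]
```

```bash
python3 -m crank '[[0.6,-2.7,0.3,-0.2,0,0,-6.6],[0.6,-2.7,0,-0.2,0,0,-6.6],[0.6,-2.7,-0.4,0,0,0,-6.6],[0.6,-2.6,-0.7,0,0,0,-6.6],[0.6,-2.5,-1,0,0,0,-6.6]]'
python3 -m crank '[[0.6,-2.4,-1.2,0,0,0,-6.6],[0.6,-2.2,-1.5,0,0,0,-6.6],[0.6,-2,-1.8,0,0,0,-6.6],[0.6,-1.8,-2,0,0,0,-6.6],[0.6,-1.6,-2.2,0,0,0,-6.6]]'
python3 -m crank '[[0.6,-1.3,-2.3,0,0,0,-6.6],[0.6,-1,-2.5,0,0,0,-6.6],[0.6,-0.8,-2.6,0,0,0,-6.6],[0.6,0,0,0,0,0,0],[0.6,0,0,0,0,0,0]]'
python3 -m crank '[[0.6,0,0,0,0,0,0]]'
python3 plan.py .5135 -.272 .0881 77
python3 - <<'E'
from plant import *
import cv2
a=read_camera("side")["color"][:,:,::-1]; cv2.imwrite("pics/s8.png",cv2.resize(a[120:360,200:440],None,fx=3,fy=2.5,interpolation=2))
E
```

```text
time: 21.6
eef_pos: [0.5238, -0.0576, 0.217]
tcp_rot: [0.542, 0.84, -0.001, -0.004]
contact_force: [0.6, 0.6, -7.0]
opening: 0.543
time: 22.1
eef_pos: [0.5153, -0.1914, 0.2168]
tcp_rot: [0.281, 0.96, 0.001, -0.004]
contact_force: [0.9, -0.7, -7.0]
opening: 0.541
time: 22.6
eef_pos: [0.5108, -0.2711, 0.2173]
tcp_rot: [0.116, 0.993, 0.002, -0.003]
contact_force: [-0.0, 1.5, -7.0]
opening: 0.538
time: 22.7
eef_pos: [0.5114, -0.2705, 0.2186]
tcp_rot: [0.115, 0.993, 0.001, -0.002]
contact_force: [-0.1, 1.2, -5.8]
opening: 0.537
t 22.7 p [ 0.5114 -0.2705  0.2186] jaw 76.8 turn 0.2 q6 -115 n 4 tilt [-0.22  0.2 ] open 0.537 F [-0.1  1.2 -5.8]
[-0.06, -0.03, 3.26, 0, 0, np.float64(-0.04)]
[-0.06, -0.03, 3.26, 0, 0, np.float64(-0.04)]
[-0.06, -0.03, 3.26, 0, 0, np.float64(-0.04)]
[-0.06, -0.03, 3.26, 0, 0, np.float64(-0.04)]
```

View pics/s8.png

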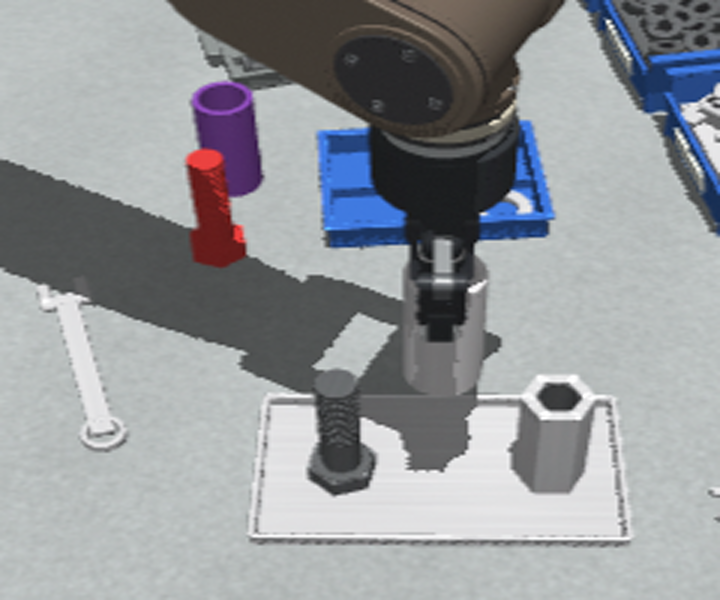

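```bash
python3 -m crank '[[0.6,-0.1,0,2.5,0,0,0],[0.6,0,0,3.5,0,0,0],[0.6,0,0,3,0,0,0],[0.6,0,0,1.6,0,0,0],[0.6,0,0,1,0,0,0]]'
python3 -m crank '[[0.6,0,0,0.6,0,0,0],[0.6,0,0,0.3,0,0,0],[0.6,0,0,0.2,0,0,0],[0.6,0,0,0,0,0,0]]'
python3 plan.py .5135 -.272 .0881 77
```

```text
time: 23.25
eef_pos: [0.5128, -0.2708, 0.1034]
tcp_rot: [0.114, 0.993, 0.001, -0.001]
contact_force: [-0.7, 0.7, -7.0]
opening: 0.538
time: 23.65
eef_pos: [0.514, -0.2725, 0.0953]
tcp_rot: [0.114, 0.993, -0.0, 0.001]
contact_force: [0.2, -0.1, -7.2]
opening: 0.54
t 23.65 p [ 0.514  -0.2725  0.0953] jaw 76.9 turn 0.1 q6 -115 n 1 tilt [ 0.08 -0.06] open 0.54 F [ 0.2 -0.1 -7.2]
[0.06, 0.04, 0.72, 0, 0, np.float64(-0.15)]
```

```bash
python3 -m crank '[[0.6,0,0,0.3,0,0,0],[0.6,0,0,0.2,0,0,0],[0.6,0,0,0,0,0,0],[0.6,0,0,0,0,0,0]]'
python3 -m crank '[[0.6,0,0,0.1,0,0,0],[0.6,0,0,0,0,0,0]]'
python3 -m crank '[[0.6,0,0,0.1,0,0,0],[0.6,0,0,0,0,0,0]]'
```

```text
time: 24.05
eef_pos: [0.5134, -0.272, 0.0893]
tcp_rot: [0.114, 0.993, 0.0, -0.0]
contact_force: [-1.1, -0.2, -7.5]
opening: 0.537
time: 24.25
eef_pos: [0.5134, -0.2721, 0.0883]
tcp_rot: [0.114, 0.993, -0.0, 0.0]
contact_force: [-0.5, -0.1, -7.0]
opening: 0.541
time: 24.45
eef_pos: [0.5136, -0.2722, 0.0882]
tcp_rot: [0.114, 0.993, 0.0, 0.0]
contact_force: [-2.9, 1.5, -1.2]
opening: 0.542
```

```bash
python3 -m crank '[[-0.3,0,0,0,0,0,0],[-0.6,0,0,0,0,0,0],[-0.8,0,0,0,0,0,0],[-0.8,0,0,0,0,0,0]]'
python3 -m crank '[[-0.8,0,0,-1,0,0,0],[-0.8,0,0,-3,0,0,0],[-0.8,0,0,-4,0,0,0],[-0.8,0,0,-3.5,0,0,0],[-0.8,0,0,-1.4,0,0,0]]'
python3 -m crank '[[-0.8,0,0,0,0,0,0]]'
python3 plan.py .5795 .0395 .200 -8.5
python3 - <<'E'
from plant import *
import cv2
a=read_camera("side")["color"][:,:,::-1]; cv2.imwrite("pics/s9.png",cv2.resize(a[120:360,200:440],None,fx=3,fy=2.5,interpolation=2))
a=read_camera("top")["color"][:,:,::-1]; cv2.imwrite("pics/t9.png",a)
E
```

```text
time: 24.85
eef_pos: [0.514, -0.2725, 0.088]
tcp_rot: [0.114, 0.993, -0.0, 0.001]
contact_force: [-0.4, 0.4, 0.3]
opening: 0.901
time: 25.35
eef_pos: [0.5152, -0.2734, 0.2218]
tcp_rot: [0.114, 0.993, -0.002, 0.004]
contact_force: [1.1, -0.8, 0.1]
opening: 0.902
time: 25.45
eef_pos: [0.5147, -0.273, 0.2196]
tcp_rot: [0.114, 0.993, -0.002, 0.003]
contact_force: [-0.3, 0.5, 0.5]
opening: 0.896
t 25.45 p [ 0.5147 -0.273   0.2196] jaw 76.9 turn -85.4 q6 -115 n 13 tilt [ 0.29 -0.22] open 0.896 F [-0.3  0.5  0.5]
[0.06, 2.45, 0.15, 0, 0, np.float64(6.57)]
[0.34, 2.43, 0.15, 0, 0, np.float64(6.57)]
[0.62, 2.38, 0.15, 0, 0, np.float64(6.57)]
[0.88, 2.29, 0.15, 0, 0, np.float64(6.57)]
[1.14, 2.17, 0.15, 0, 0, np.float64(6.57)]
[1.38, 2.03, 0.15, 0, 0, np.float64(6.57)]
[1.6, 1.86, 0.15, 0, 0, np.float64(6.57)]
[1.81, 1.66, 0.15, 0, 0, np.float64(6.57)]
[1.98, 1.44, 0.15, 0, 0, np.float64(6.57)]
[2.14, 1.21, 0.15, 0, 0, np.float64(6.57)]
[2.26, 0.96, 0.15, 0, 0, np.float64(6.57)]
[2.36, 0.69, 0.15, 0, 0, np.float64(6.57)]
[2.42, 0.42, 0.15, 0, 0, np.float64(6.57)]
```

View pics/s9.png

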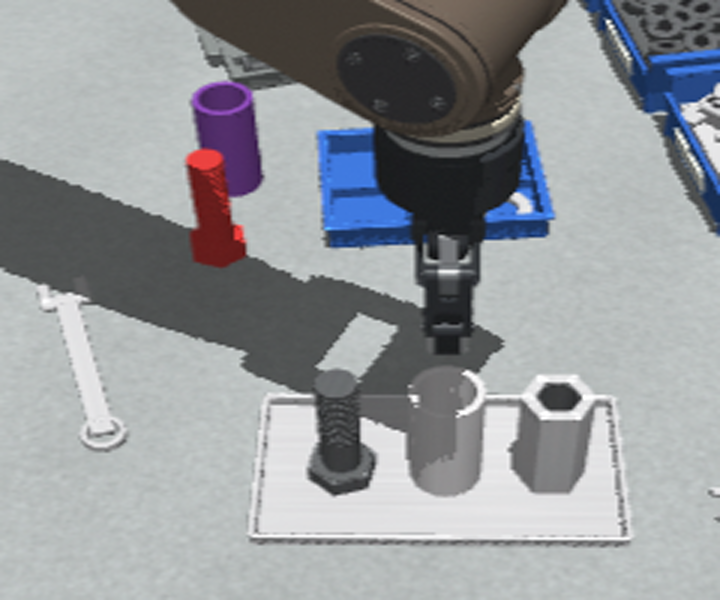

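View pics/t9.png

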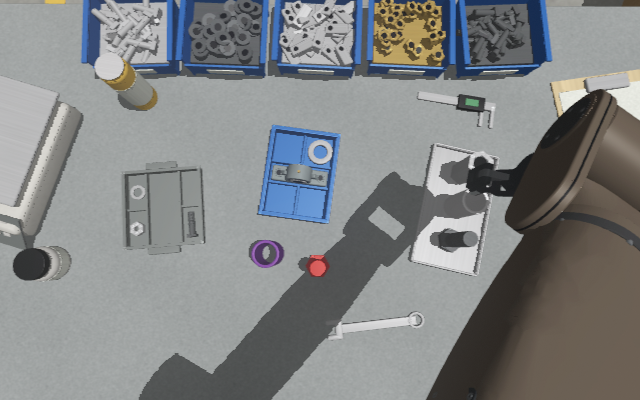

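```bash
python3 -m crank '[[-0.6,0.1,2.4,0,0,0,6.6],[-0.6,0.3,2.4,0,0,0,6.6],[-0.6,0.6,2.4,0,0,0,6.6],[-0.6,0.9,2.3,0,0,0,6.6],[-0.6,1.1,2.2,0,0,0,6.6]]'
python3 -m crank '[[-0.6,1.4,2,0.2,0,0,6.6],[-0.6,1.6,1.9,0.2,0,0,6.6],[-0.6,1.8,1.7,0.2,0,0,6.6],[-0.6,2,1.4,0.2,0,0,6.6],[-0.6,2.1,1.2,0.2,0,0,6.6]]'
python3 -m crank '[[-0.6,2.3,1,0.2,0,0,6.5],[-0.6,2.4,0.7,0.2,0,0,6.5],[-0.6,2.4,0.4,0.2,0,0,6.5],[-0.6,0,0,0,0,0,0],[-0.6,0,0,0,0,0,0]]'
python3 -m crank '[[-0.6,0,0,0,0,0,0]]'
python3 plan.py .5795 .0395 .10 -8.5
python3 - <<'E'
from plant import *
import cv2
a=read_camera("side")["color"][:,:,::-1]; cv2.imwrite("pics/s10r.png",a);cv2.imwrite("pics/s10.png",cv2.resize(a[60:240,250:430],None,fx=4,fy=3.3,interpolation=2))
E
```

```text
time: 26.05
eef_pos: [0.5376, -0.1509, 0.2128]
tcp_rot: [0.394, 0.919, 0.0, -0.003]
contact_force: [0.5, -0.4, 0.2]
opening: 0.8
time: 26.55
eef_pos: [0.5628, -0.0312, 0.2028]
tcp_rot: [0.639, 0.769, -0.001, -0.003]
contact_force: [-0.2, 0.2, 0.5]
opening: 0.8
time: 27.05
eef_pos: [0.5786, 0.0404, 0.1977]
tcp_rot: [0.757, 0.653, -0.002, -0.001]
contact_force: [0.2, -0.6, -0.8]
opening: 0.8
time: 27.15
eef_pos: [0.5792, 0.0395, 0.1989]
tcp_rot: [0.758, 0.652, -0.001, -0.001]
contact_force: [-0.5, -0.4, -0.1]
opening: 0.799
t 27.15 p [0.5792 0.0395 0.1989] jaw -8.6 turn 0.1 q6 3 n 3 tilt [-0.14 -0.01] open 0.799 F [-0.5 -0.4 -0.1]
[0.0, 0.01, 3.3, 0, 0, np.float64(-0.04)]
[0.0, 0.01, 3.3, 0, 0, np.float64(-0.04)]
[0.0, 0.01, 3.3, 0, 0, np.float64(-0.04)]
```

View pics/s10.png

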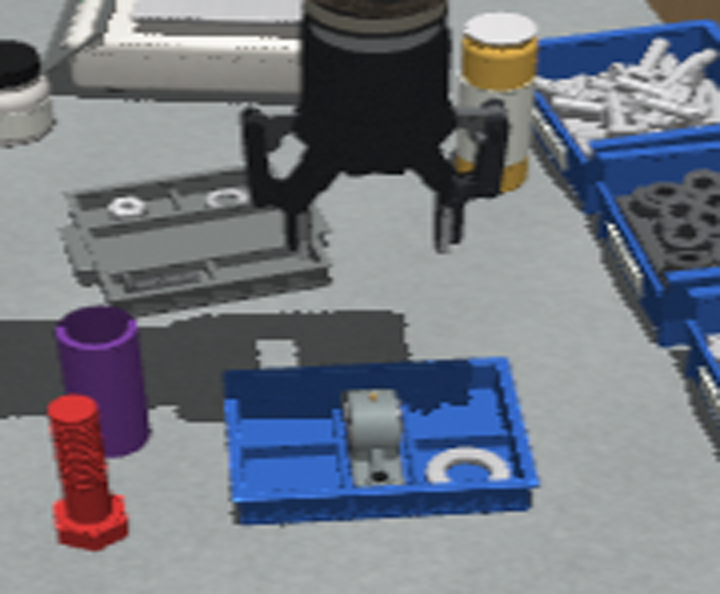

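```bash
python3 -m crank '[[-0.6,0,0,2.5,0,0,0],[-0.6,0,0,3.5,0,0,0],[-0.6,0,0,3.5,0,0,0],[-0.6,0,0,2.5,0,0,0],[-0.6,0,0,1.5,0,0,0]]' 60
python3 -m crank '[[-0.6,0,0,1,0,0,0],[-0.6,0,0,0.6,0,0,0],[-0.6,0,0,0,0,0,0],[-0.6,0,0,0,0,0,0]]'
python3 plan.py .5795 .0395 .036 -8.5
python3 - <<'E'
from plant import *
import cv2
a=read_camera("side")["color"][:,:,::-1]; cv2.imwrite("pics/s11r.png",a);cv2.imwrite("pics/s11.png",cv2.resize(a[100:240,270:420],None,fx=5,fy=4.2,interpolation=2))
E
```

```text
time: 27.7
eef_pos: [0.5783, 0.0393, 0.0627]
tcp_rot: [0.759, 0.651, -0.001, -0.001]
contact_force: [-0.2, -0.4, -0.1]
opening: 0.802
time: 28.1
eef_pos: [0.5808, 0.04, 0.0506]
tcp_rot: [0.758, 0.652, 0.001, 0.001]
contact_force: [-0.2, 0.7, 0.3]
opening: 0.802
t 28.1 p [0.5808 0.04   0.0506] jaw -8.6 turn 0.1 q6 3 n 1 tilt [ 0.13 -0.01] open 0.802 F [-0.2  0.7  0.3]
[-0.07, -0.13, 1.46, 0, 0, np.float64(-0.14)]
```

View pics/s11.png

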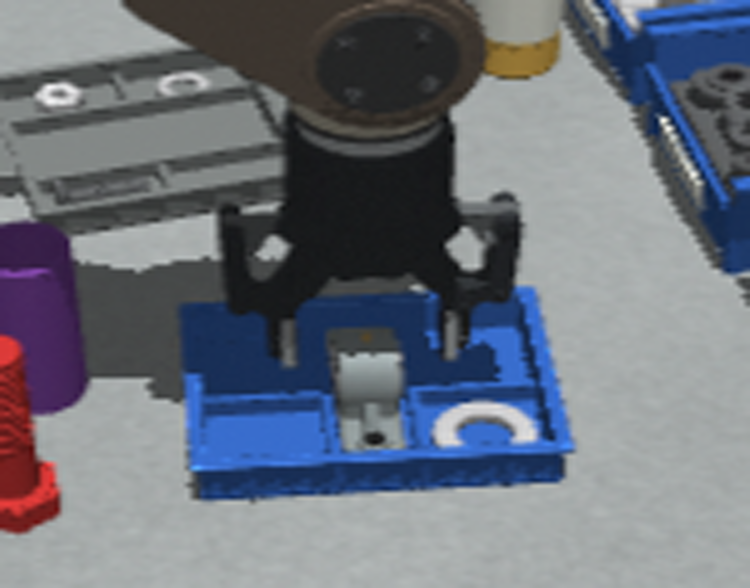

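```bash
python3 -m crank '[[-0.4,0,0,0.7,0,0,0],[-0.3,0,0,0.5,0,0,0],[-0.3,0,0,0.2,0,0,0],[-0.3,0,0,0,0,0,0],[-0.3,0,0,0,0,0,0]]' 60
python3 plan.py .5795 .0395 .036 -8.5
python3 -m crank '[[0.6,0,0,0,0,0,0],[0.6,0,0,0,0,0,0],[0.6,0,0,0,0,0,0],[0.6,0,0,0,0,0,0]]' 60
python3 - <<'E'
from plant import *
import cv2
a=read_camera("side")["color"][:,:,::-1]; cv2.imwrite("pics/s12.png",cv2.resize(a[100:240,270:420],None,fx=5,fy=4.2,interpolation=2))
E
```

```text
time: 28.65
eef_pos: [0.5798, 0.0402, 0.0352]
tcp_rot: [0.758, 0.652, -0.0, -0.0]
contact_force: [0.3, -0.5, -0.0]
opening: 0.649
t 28.65 p [0.5798 0.0402 0.0352] jaw -8.6 turn 0.1 q6 3 n 1 tilt [-0.01  0.  ] open 0.649 F [ 0.3 -0.5 -0. ]
[-0.07, -0.02, -0.08, 0, 0, np.float64(-0.14)]
time: 29.05
eef_pos: [0.5802, 0.0402, 0.0358]
tcp_rot: [0.758, 0.652, 0.0, 0.0]
contact_force: [-0.3, 0.9, 2.3]
opening: 0.367
```

View pics/s12.png

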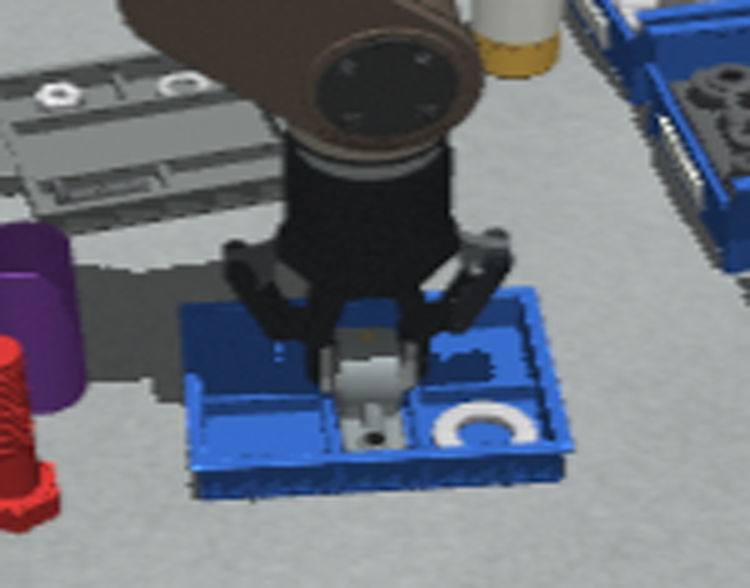

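```bash
python3 -m crank '[[0.6,0,0,-0.5,0,0,0],[0.6,0,0,-2,0,0,0],[0.6,0,0,-3.5,0,0,0],[0.6,0,0,-4,0,0,0],[0.6,0,0,-2.5,0,0,0]]'
python3 -m crank '[[0.6,0,0,0,0,0,0]]'
python3 - <<'E'
from h import *
s=lambda x,y:(x/6+260-.42,y/6+100-.42); t=lambda x,y:(x/6+115-.42,y/6+155-.42)
A=[unp("side",s(*p),.023) for p in [(40,112),(345,57),(436,238),(105,305)]]
B=[unp("top",t(*p),.023) for p in [(45,105),(515,70),(540,525),(60,555)]]
for P in(A,B):
    P=np.array(P)[:,:2]; print(P.round(4).tolist(),P.mean(0), np.degrees(np.arctan2(*(P[1]-P[0])[::-1])),np.degrees(np.arctan2(*(P[2]-P[3])[::-1])),np.linalg.norm(P[1]-P[0]),np.linalg.norm(P[2]-P[1]))
# middle compartment: floor corners top
for c,f,pts in(("top",t,[(205,115),(390,98),(405,520),(215,538)]),("side",s,[(75,187),(365,138),(405,208),(100,262)])):
  P=np.array([unp(c,f(*p),.016) for p in pts])[:,:2]; print(P.mean(0).round(4))
E
python3 plan.py .515 .299 .175 -86
```

```text
time: 29.6
eef_pos: [0.58, 0.0402, 0.1622]
tcp_rot: [0.758, 0.652, 0.0, 0.0]
contact_force: [1.3, 0.2, -3.1]
opening: 0.364
time: 29.7
eef_pos: [0.5821, 0.04, 0.1644]
tcp_rot: [0.758, 0.652, 0.003, 0.003]
contact_force: [0.0, -0.2, -3.6]
opening: 0.37
[[0.4355, 0.3748], [0.584, 0.3851], [0.5966, 0.2396], [0.4454, 0.227]] [0.51537968 0.30661083] 3.9944659854165527 4.782794792820448 0.14881041406877227 0.14607013900532084
[[0.584, 0.3791], [0.595, 0.2285], [0.4479, 0.2163], [0.4394, 0.367]] [0.51658456 0.29773369] -85.80178327414855 -86.79255860186989 0.1510730623130078 0.14764872818413105
[0.5159 0.296 ]
[0.516  0.2977]
t 29.7 p [0.5821 0.04   0.1644] jaw -8.6 turn -77.4 q6 3 n 12 tilt [ 0.45 -0.04] open 0.37 F [ 0.  -0.2 -3.6]
[2.05, -0.88, -0.09, 0, 0, np.float64(6.45)]
[1.94, -1.1, -0.09, 0, 0, np.float64(6.45)]
[1.8, -1.31, -0.09, 0, 0, np.float64(6.45)]
[1.64, -1.51, -0.09, 0, 0, np.float64(6.45)]
[1.46, -1.68, -0.09, 0, 0, np.float64(6.45)]
[1.27, -1.84, -0.09, 0, 0, np.float64(6.45)]
[1.05, -1.97, -0.09, 0, 0, np.float64(6.45)]
[0.82, -2.07, -0.09, 0, 0, np.float64(6.45)]
[0.59, -2.15, -0.09, 0, 0, np.float64(6.45)]
[0.34, -2.2, -0.09, 0, 0, np.float64(6.45)]
[0.09, -2.23, -0.09, 0, 0, np.float64(6.45)]
[-0.16, -2.22, -0.09, 0, 0, np.float64(6.45)]
```

```bash
python3 -m crank '[[0.6,2,-0.9,-0.1,0,0,6.4],[0.6,1.9,-1.1,-0.1,0,0,6.4],[0.6,1.8,-1.3,-0.1,0,0,6.4],[0.6,1.6,-1.5,0,0,0,6.4],[0.6,1.5,-1.7,0,0,0,6.4]]'
python3 -m crank '[[0.6,1.3,-1.8,0,0,0,6.4],[0.6,1.1,-2,0,0,0,6.4],[0.6,0.8,-2.1,0,0,0,6.4],[0.6,0.6,-2.2,0,0,0,6.4],[0.6,0.3,-2.2,0,0,0,6.4]]'
python3 -m crank '[[0.6,0.1,-2.2,0,0,0,6.4],[0.6,-0.2,-2.2,0,0,0,6.4],[0.6,0,0,0,0,0,0],[0.6,0,0,0,0,0,0],[0.6,0,0,0,0,0,0]]'
python3 plan.py .516 .300 .060 -85.7
python3 - <<'E'
from plant import *
import cv2
a=read_camera("side")["color"][:,:,::-1]; cv2.imwrite("pics/s13.png",cv2.resize(a[40:180,230:380],None,fx=5,fy=4.2,interpolation=2))
a=read_camera("top")["color"][:,:,::-1]; cv2.imwrite("pics/t13.png",cv2.resize(a[120:280,90:250],None,fx=3.75,fy=3.75,interpolation=2))
E
```

```text
time: 30.2
eef_pos: [0.5491, 0.1476, 0.1597]
tcp_rot: [0.91, 0.415, -0.003, -0.001]
contact_force: [0.2, -0.0, -4.5]
opening: 0.366
time: 30.7
eef_pos: [0.5203, 0.2562, 0.1596]
tcp_rot: [0.989, 0.149, -0.003, 0.0]
contact_force: [0.5, 0.1, -4.0]
opening: 0.365
time: 31.2
eef_pos: [0.5102, 0.2974, 0.1616]
tcp_rot: [0.999, 0.04, -0.001, 0.001]
contact_force: [0.1, 0.7, -4.2]
opening: 0.361
t 31.2 p [0.5102 0.2974 0.1616] jaw -85.4 turn -0.3 q6 106 n 3 tilt [-0.15 -0.08] open 0.361 F [ 0.1  0.7 -4.2]
[0.2, -0.07, 3.39, 0, 0, np.float64(0.09)]
[0.2, -0.07, 3.39, 0, 0, np.float64(0.09)]
[0.2, -0.07, 3.39, 0, 0, np.float64(0.09)]
```

View pics/s13.png

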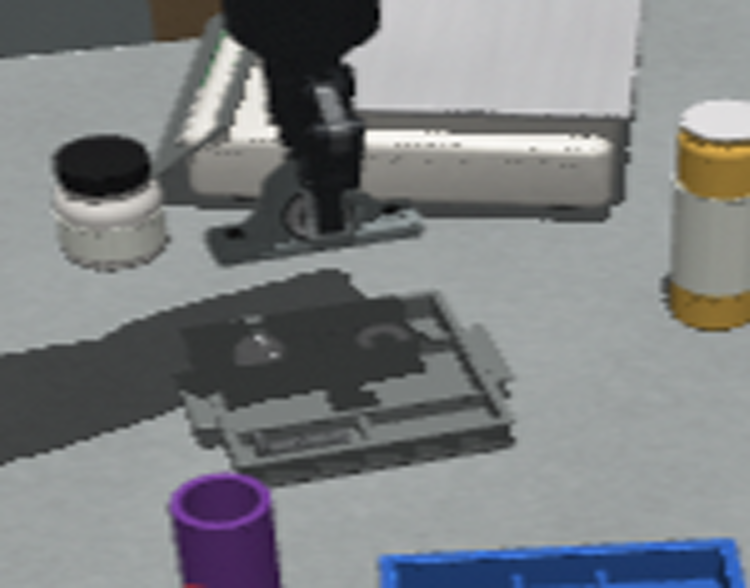

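View pics/t13.png

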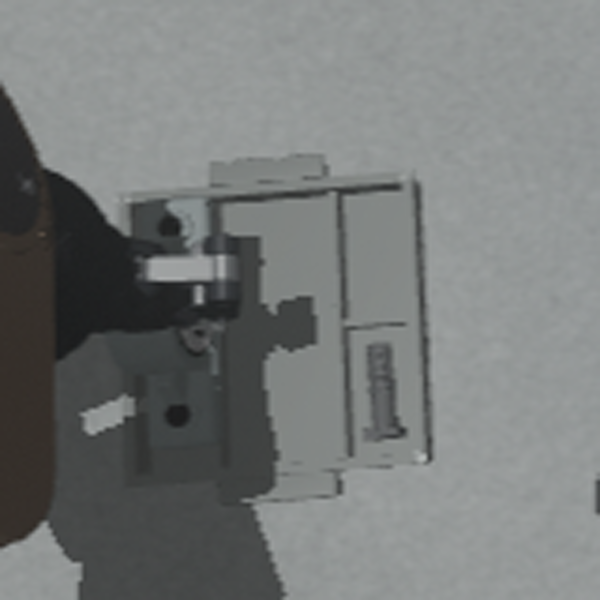

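```bash
python3 -m crank '[[0.6,0.4,0,2,0,0,0],[0.6,0,0,3,0,0,0],[0.6,0,0,2.3,0,0,0],[0.6,0,0,1.2,0,0,0],[0.6,0,0,0.7,0,0,0]]'
python3 -m crank '[[0.6,0,0,0,0,0,0],[0.6,0,0,0,0,0,0]]'
python3 plan.py .516 .300 .0358 -85.7
python3 - <<'E'
from plant import *
import cv2
a=read_camera("side")["color"][:,:,::-1]; cv2.imwrite("pics/s14.png",cv2.resize(a[60:180,240:360],None,fx=6,fy=5,interpolation=2))
a=read_camera("top")["color"][:,:,::-1]; cv2.imwrite("pics/t14.png",cv2.resize(a[150:270,100:220],None,fx=5,fy=5,interpolation=2))
E
```

```text
time: 31.8
eef_pos: [0.5144, 0.298, 0.07]
tcp_rot: [0.999, 0.039, -0.001, 0.0]
contact_force: [-1.1, -0.9, -4.7]
opening: 0.366
time: 32.0
eef_pos: [0.5158, 0.2989, 0.0726]
tcp_rot: [0.999, 0.04, 0.001, -0.0]
contact_force: [0.4, -0.6, -4.7]
opening: 0.362
t 32.0 p [0.5158 0.2989 0.0726] jaw -85.4 turn -0.3 q6 106 n 1 tilt [0.13 0.05] open 0.362 F [ 0.4 -0.6 -4.7]
[0.03, -0.1, 3.68, 0, 0, np.float64(0.25)]
```

View pics/s14.png

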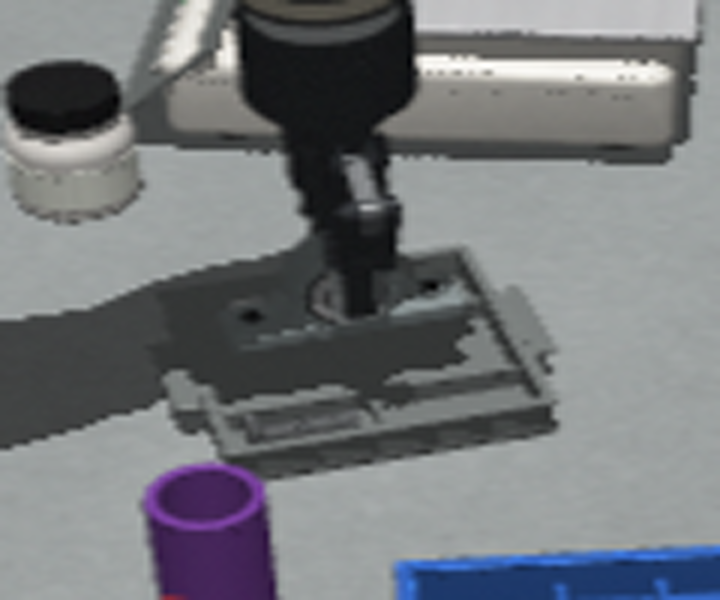

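View pics/t14.png

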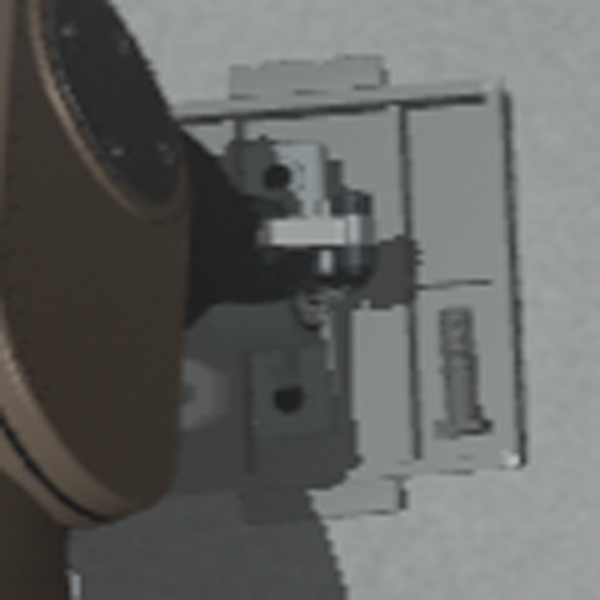

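```bash
python3 -m crank '[[0.6,0,-0.1,1,0,0,0],[0.6,0,0,1,0,0,0],[0.6,0,0,0.7,0,0,0],[0.6,0,0,0.3,0,0,0],[0.6,0,0,0.2,0,0,0]]'
python3 -m crank '[[0.6,0,0,0,0,0,0],[0.6,0,0,0,0,0,0]]'
python3 plan.py .516 .300 .0358 -85.7
```

```text
time: 32.6
eef_pos: [0.5142, 0.2995, 0.0384]
tcp_rot: [0.999, 0.04, -0.001, 0.0]
contact_force: [0.2, 0.9, -4.8]
opening: 0.363
time: 32.8
eef_pos: [0.515, 0.2998, 0.0396]
tcp_rot: [0.999, 0.04, 0.0, -0.0]
contact_force: [0.2, -0.1, -3.3]
opening: 0.363
t 32.8 p [0.515  0.2998 0.0396] jaw -85.4 turn -0.3 q6 106 n 1 tilt [0.03 0.01] open 0.363 F [ 0.2 -0.1 -3.3]
[0.11, -0.01, 0.38, 0, 0, np.float64(0.26)]
```

```bash
python3 -m crank '[[0.6,0,0,0.2,0,0,0],[0.6,0,0,0.1,0,0,0],[0.6,0,0,0,0,0,0],[0.6,0,0,0,0,0,0]]'
python3 -m crank '[[0.6,0,0,0.1,0,0,0],[0.6,0,0,0,0,0,0]]'
```

```text
time: 33.2
eef_pos: [0.5147, 0.2997, 0.0364]
tcp_rot: [0.999, 0.04, 0.0, 0.0]
contact_force: [-0.5, -0.1, -4.0]
opening: 0.359
time: 33.4
eef_pos: [0.5149, 0.2998, 0.0358]
tcp_rot: [0.999, 0.04, 0.0, -0.0]
contact_force: [-0.6, 0.3, -1.3]
opening: 0.363
```

```bash
python3 -m crank '[[0.1,0,0,0,0,0,0],[-0.1,0,0,0,0,0,0],[-0.1,0,0,0,0,0,0],[-0.1,0,0,0,0,0,0]]'
python3 -m crank '[[-0.1,0,0,-1,0,0,0],[-0.1,0,0,-3,0,0,0],[-0.1,0,0,-4,0,0,0],[-0.4,0,0,-4,0,0,0],[-0.5,0,0,-4,0,0,0]]'
python3 -m crank '[[-0.5,2,3,-2,0,0,-7],[-0.5,2,3,0,0,0,-7],[-0.5,2,3,0,0,0,-7],[-0.5,1,3.5,0,0,0,-7],[-0.5,1,3.5,0,0,0,-7]]'
python3 - <<'E'
from plant import *
import cv2
from h import *
a=read_camera("side")["color"][:,:,::-1]; cv2.imwrite("pics/s15.png",cv2.resize(a[60:180,240:360],None,fx=6,fy=5,interpolation=2))
a=read_camera("top")["color"][:,:,::-1]; cv2.imwrite("pics/t15.png",cv2.resize(a[150:270,100:220],None,fx=5,fy=5,interpolation=2))
for c in("top","side"):print(c,[(d["p"],d["location"],unp(c,d["location"],.004)) for d in place_of("bearing",c)])
E
python3 plan.py .580 -.286 .220 77
```

```text
time: 33.8
eef_pos: [0.5151, 0.2998, 0.0358]
tcp_rot: [0.999, 0.04, 0.0, -0.0]
contact_force: [-0.9, 0.5, 0.3]
opening: 0.553
time: 34.3
eef_pos: [0.5145, 0.2996, 0.1977]
tcp_rot: [0.999, 0.04, 0.0, -0.0]
contact_force: [0.3, -0.9, 0.4]
opening: 0.754
time: 34.8
eef_pos: [0.6433, 0.1714, 0.2164]
tcp_rot: [0.94, 0.341, 0.0, 0.0]
contact_force: [0.4, -0.6, 0.7]
opening: 0.745
top []
side [(0.8, [297.3, 133.6], array([0.51226443, 0.30977936, 0.004     ])), (0.62, [381.6, 311.4], array([ 0.57929994, -0.29231048,  0.004     ]))]
t 35.0 p [0.6428 0.172  0.2157] jaw -50.6 turn -52.4 q6 57 n 12 tilt [-0.01  0.02] open 0.745 F [-0.9  0.1  0.3]
[-2.83, 2.62, -0.04, 0, 0, np.float64(4.37)]
[-2.62, 2.82, -0.04, 0, 0, np.float64(4.37)]
[-2.4, 3.02, -0.04, 0, 0, np.float64(4.37)]
[-2.16, 3.19, -0.04, 0, 0, np.float64(4.37)]
[-1.91, 3.34, -0.04, 0, 0, np.float64(4.37)]
[-1.65, 3.48, -0.04, 0, 0, np.float64(4.37)]
[-1.38, 3.6, -0.04, 0, 0, np.float64(4.37)]
[-1.1, 3.69, -0.04, 0, 0, np.float64(4.37)]
[-0.82, 3.76, -0.04, 0, 0, np.float64(4.37)]
[-0.53, 3.82, -0.04, 0, 0, np.float64(4.37)]
[-0.24, 3.84, -0.04, 0, 0, np.float64(4.37)]
[0.06, 3.85, -0.04, 0, 0, np.float64(4.37)]
```

View pics/s15.png

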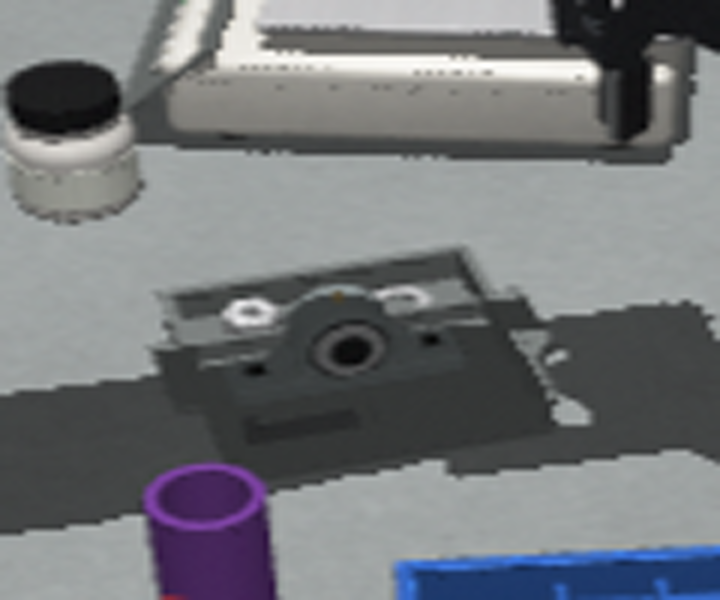

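View pics/t15.png

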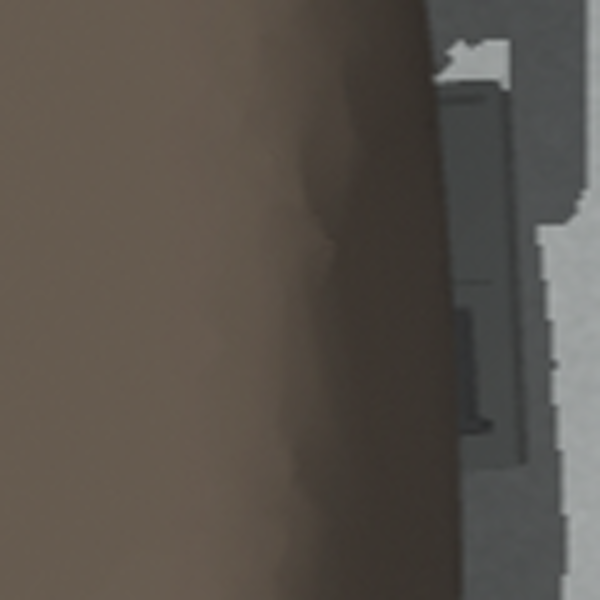

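```bash
python3 -m crank '[[-0.8,-2.8,2.6,0,0,0,4.4],[-0.8,-2.6,2.8,0,0,0,4.4],[-0.8,-2.4,3,0,0,0,4.4],[-0.8,-2.2,3.2,0,0,0,4.4],[-0.8,-1.9,3.3,0,0,0,4.4]]'
python3 -m crank '[[-0.8,-1.6,3.5,0,0,0,4.4],[-0.8,-1.4,3.6,0,0,0,4.4],[-0.8,-1.1,3.7,0,0,0,4.4],[-0.8,-0.8,3.8,0,0,0,4.4],[-0.8,-0.5,3.8,0,0,0,4.4]]'
python3 -m crank '[[-0.8,-0.2,3.8,0,0,0,4.4],[-0.8,0.1,3.8,0,0,0,4.2],[-0.8,0,0,0,0,0,0],[-0.8,0,0,0,0,0,0],[-0.8,0,0,0,0,0,0]]'
python3 plan.py .5805 -.2865 .0891 77
python3 - <<'E'
from plant import *
import cv2
a=read_camera("side")["color"][:,:,::-1]; cv2.imwrite("pics/s16.png",cv2.resize(a[120:360,200:440],None,fx=3,fy=2.5,interpolation=2))
a=read_camera("top")["color"][:,:,::-1]; cv2.imwrite("pics/t16.png",cv2.resize(a[150:270,100:220],None,fx=5,fy=5,interpolation=2))
E
```

```text
time: 35.5
eef_pos: [0.6152, -0.0172, 0.2159]
tcp_rot: [0.988, 0.152, 0.0, -0.0]
contact_force: [-0.1, -1.0, -0.1]
opening: 0.9
time: 36.0
eef_pos: [0.5902, -0.2084, 0.2159]
tcp_rot: [0.999, -0.04, 0.0, -0.0]
contact_force: [0.7, 0.2, 1.4]
opening: 0.9
time: 36.5
eef_pos: [0.5812, -0.2822, 0.2154]
tcp_rot: [0.994, -0.113, -0.0, -0.0]
contact_force: [0.3, -0.2, -0.1]
opening: 0.903
t 36.5 p [ 0.5812 -0.2822  0.2154] jaw -102.9 turn -0.1 q6 68 n 4 tilt [-0.01  0.04] open 0.903 F [ 0.3 -0.2 -0.1]
[0.01, 0.11, 3.16, 0, 0, np.float64(0.01)]
[0.01, 0.11, 3.16, 0, 0, np.float64(0.01)]
[0.01, 0.11, 3.16, 0, 0, np.float64(0.01)]
[0.01, 0.11, 3.16, 0, 0, np.float64(0.01)]
```

View pics/s16.png

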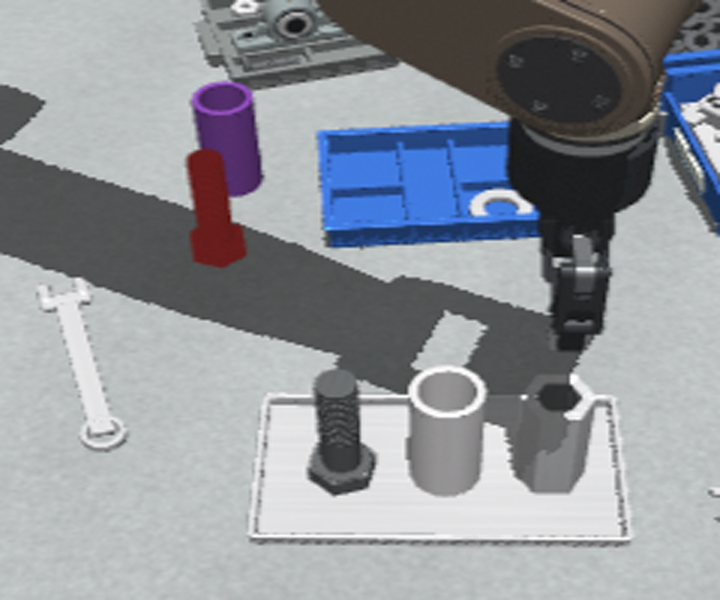

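View pics/t16.png

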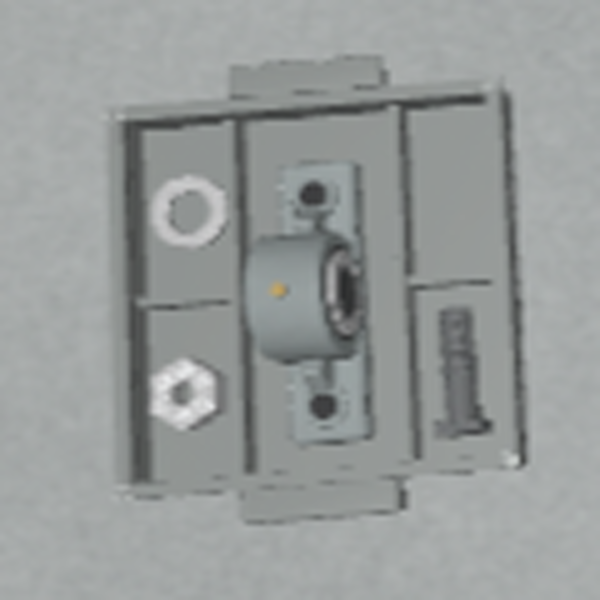

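```bash
python3 -m crank '[[-0.8,0,0.4,2.5,0,0,0],[-0.8,0,0,3.5,0,0,0],[-0.8,0,0,3.3,0,0,0],[-0.8,0,0,2,0,0,0],[-0.8,0,0,1.3,0,0,0]]' 80
python3 -m crank '[[-0.8,0,0,0,0,0,0],[-0.8,0,0,0,0,0,0]]'
python3 plan.py .5805 -.2865 .0891 77
python3 -m crank '[[0.6,0,0,0,0,0,0],[0.6,0,0,0,0,0,0],[0.6,0,0,0,0,0,0],[0.6,0,0,0,0,0,0],[0.6,0,0,0,0,0,0]]' 80
python3 -m crank '[[0.6,0,0,-0.5,0,0,0],[0.6,0,0,-2,0,0,0],[0.6,0,0,-3.5,0,0,0],[0.6,0,0,-4,0,0,0],[0.6,0,0,-2.5,0,0,0]]'
python3 -m crank '[[0.6,0,0,-0.5,0,0,0],[0.6,0,0,0,0,0,0]]'
python3 plan.py .639 .0616 .2200 -10
```

```text
time: 37.1
eef_pos: [0.5794, -0.2859, 0.087]
tcp_rot: [0.994, -0.113, -0.001, -0.001]
contact_force: [-0.1, -0.1, 0.5]
opening: 0.901
time: 37.3
eef_pos: [0.5808, -0.2878, 0.0903]
tcp_rot: [0.994, -0.113, 0.001, 0.0]
contact_force: [0.3, 0.2, 0.2]
opening: 0.901
t 37.3 p [ 0.5808 -0.2878  0.0903] jaw -103.0 turn -0.0 q6 68 n 1 tilt [ 0.07 -0.05] open 0.901 F [0.3 0.2 0.2]
[-0.06, -0.12, 0.12, 0, 0, np.float64(0.0)]
time: 37.8
eef_pos: [0.5811, -0.2884, 0.0912]
tcp_rot: [0.994, -0.114, 0.001, 0.001]
contact_force: [0.5, 1.5, 5.9]
opening: 0.462
time: 38.3
eef_pos: [0.5796, -0.2878, 0.215]
tcp_rot: [0.994, -0.114, -0.0, -0.0]
contact_force: [-0.2, -1.2, -4.9]
opening: 0.465
time: 38.5
eef_pos: [0.5794, -0.2876, 0.2181]
tcp_rot: [0.994, -0.114, -0.001, -0.0]
contact_force: [-0.3, 0.1, -6.2]
opening: 0.466
t 38.5 p [ 0.5794 -0.2876  0.2181] jaw -103.1 turn -86.9 q6 68 n 13 tilt [-0.09  0.05] open 0.466 F [-0.3  0.1 -6.2]
[-0.16, -2.72, -0.01, 0, 0, np.float64(6.69)]
[-0.48, -2.68, -0.01, 0, 0, np.float64(6.69)]
[-0.79, -2.61, -0.01, 0, 0, np.float64(6.69)]
[-1.08, -2.5, -0.01, 0, 0, np.float64(6.69)]
[-1.37, -2.36, -0.01, 0, 0, np.float64(6.69)]
[-1.63, -2.18, -0.01, 0, 0, np.float64(6.69)]
[-1.88, -1.98, -0.01, 0, 0, np.float64(6.69)]
[-2.09, -1.74, -0.01, 0, 0, np.float64(6.69)]
[-2.28, -1.49, -0.01, 0, 0, np.float64(6.69)]
[-2.44, -1.21, -0.01, 0, 0, np.float64(6.69)]
[-2.56, -0.92, -0.01, 0, 0, np.float64(6.69)]
[-2.65, -0.62, -0.01, 0, 0, np.float64(6.69)]
[-2.71, -0.3, -0.01, 0, 0, np.float64(6.69)]
```

```bash
python3 plan.py .639 .0616 .2200 -10 flip
```

```text
t 38.5 p [ 0.5794 -0.2876  0.2181] jaw -103.1 turn 93.1 q6 68 n 14 tilt [-0.09  0.05] open 0.466 F [-0.3  0.1 -6.2]
[-0.15, -2.53, -0.01, 0, 0, np.float64(-6.65)]
[0.14, -2.53, -0.01, 0, 0, np.float64(-6.65)]
[0.44, -2.49, -0.01, 0, 0, np.float64(-6.65)]
[0.72, -2.43, -0.01, 0, 0, np.float64(-6.65)]
[1.0, -2.33, -0.01, 0, 0, np.float64(-6.65)]
[1.26, -2.19, -0.01, 0, 0, np.float64(-6.65)]
[1.51, -2.03, -0.01, 0, 0, np.float64(-6.65)]
[1.73, -1.85, -0.01, 0, 0, np.float64(-6.65)]
[1.93, -1.63, -0.01, 0, 0, np.float64(-6.65)]
[2.11, -1.4, -0.01, 0, 0, np.float64(-6.65)]
[2.26, -1.14, -0.01, 0, 0, np.float64(-6.65)]
[2.37, -0.88, -0.01, 0, 0, np.float64(-6.65)]
[2.46, -0.6, -0.01, 0, 0, np.float64(-6.65)]
[2.51, -0.31, -0.01, 0, 0, np.float64(-6.65)]
```

```bash
python3 -m crank '[[0.6,-0.2,-2.5,0,0,0,-6.6],[0.6,0.1,-2.5,0,0,0,-6.6],[0.6,0.4,-2.5,0,0,0,-6.6],[0.6,0.7,-2.4,0,0,0,-6.6],[0.6,1,-2.3,0,0,0,-6.6]]'
python3 -m crank '[[0.6,1.3,-2.2,0,0,0,-6.7],[0.6,1.5,-2,0,0,0,-6.7],[0.6,1.7,-1.8,0,0,0,-6.7],[0.6,1.9,-1.6,0,0,0,-6.7],[0.6,2.1,-1.4,0,0,0,-6.7]]'
python3 -m crank '[[0.6,2.3,-1.1,0,0,0,-6.7],[0.6,2.4,-0.9,0,0,0,-6.7],[0.6,2.5,-0.6,0,0,0,-6.7],[0.6,2.5,-0.3,0,0,0,-6.7],[0.6,0,0,0,0,0,0]]'
python3 -m crank '[[0.6,0,0,0,0,0,0],[0.6,0,0,0,0,0,0]]'
python3 plan.py .639 .0616 .0922 -10
```

```text
time: 39.0
eef_pos: [0.598, -0.1622, 0.2145]
tcp_rot: [0.984, 0.175, -0.003, -0.002]
contact_force: [-0.9, 0.3, -5.8]
opening: 0.467
time: 39.5
eef_pos: [0.6199, -0.0392, 0.2145]
tcp_rot: [0.892, 0.452, -0.003, -0.002]
contact_force: [0.6, 0.9, -6.3]
opening: 0.468
time: 40.0
eef_pos: [0.6374, 0.0632, 0.2146]
tcp_rot: [0.763, 0.646, -0.002, -0.003]
contact_force: [0.6, -0.4, -5.9]
opening: 0.463
time: 40.2
eef_pos: [0.6383, 0.0593, 0.2168]
tcp_rot: [0.765, 0.644, -0.002, -0.001]
contact_force: [0.0, 0.8, -5.8]
opening: 0.466
t 40.2 p [0.6383 0.0593 0.2168] jaw -9.8 turn -0.2 q6 6 n 4 tilt [-0.24 -0.02] open 0.466 F [ 0.   0.8 -5.8]
[0.06, 0.01, 3.11, 0, 0, np.float64(0.05)]
[0.06, 0.01, 3.11, 0, 0, np.float64(0.05)]
[0.06, 0.01, 3.11, 0, 0, np.float64(0.05)]
[0.06, 0.01, 3.11, 0, 0, np.float64(0.05)]
```

```bash
python3 -m crank '[[0.6,0.2,0,2.5,0,0,0],[0.6,0,0,3.5,0,0,0],[0.6,0,0,3,0,0,0],[0.6,0,0,1.6,0,0,0],[0.6,0,0,0.9,0,0,0]]'
python3 -m crank '[[0.6,0,0,0.5,0,0,0],[0.6,0,0,0,0,0,0],[0.6,0,0,0,0,0,0]]'
python3 plan.py .639 .0622 .0922 -10
python3 - <<'E'
from plant import *
import cv2
a=read_camera("side")["color"][:,:,::-1]; cv2.imwrite("pics/s17.png",cv2.resize(a[100:240,280:430],None,fx=4,fy=4,interpolation=2))
E
```

```text
time: 40.7
eef_pos: [0.6385, 0.0611, 0.1018]
tcp_rot: [0.765, 0.644, -0.002, -0.001]
contact_force: [-1.0, 0.2, -4.9]
opening: 0.467
time: 41.0
eef_pos: [0.6406, 0.0613, 0.1008]
tcp_rot: [0.765, 0.645, 0.0, 0.001]
contact_force: [-0.4, -2.1, -6.5]
opening: 0.465
t 41.0 p [0.6406 0.0613 0.1008] jaw -9.7 turn -0.3 q6 6 n 1 tilt [ 0.11 -0.07] open 0.465 F [-0.4 -2.1 -6.5]
[0.06, -0.17, 0.86, 0, 0, np.float64(0.27)]
```

View pics/s17.png

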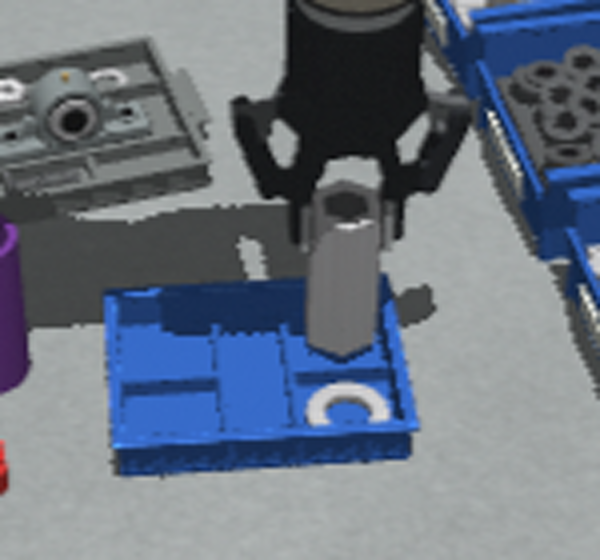

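```bash
python3 -m crank '[[0.6,0.4,-0.1,0,0,0,0],[0.6,0,0,0.3,0,0,0],[0.6,0,0,0.3,0,0,0],[0.6,0,0,0.1,0,0,0],[0.6,0,0,0,0,0,0]]'
python3 -m crank '[[0.6,0,0,0.1,0,0,0],[0.6,0,0,0,0,0,0]]'
python3 plan.py .639 .0622 .0922 -10
```

```text
time: 41.55
eef_pos: [0.6412, 0.0635, 0.095]
tcp_rot: [0.764, 0.645, -0.0, 0.004]
contact_force: [-1.2, -8.4, -3.2]
opening: 0.465
time: 41.75
eef_pos: [0.6413, 0.0635, 0.0942]
tcp_rot: [0.764, 0.645, -0.0, 0.004]
contact_force: [-1.0, -8.1, -1.7]
opening: 0.466
t 41.75 p [0.6413 0.0635 0.0942] jaw -9.7 turn -0.3 q6 7 n 1 tilt [ 0.25 -0.33] open 0.466 F [-1.  -8.1 -1.7]
[-0.16, -0.2, 0.2, 0, 0, np.float64(0.34)]
```

```bash
python3 - <<'E'
from plant import *
import cv2
a=read_camera("side")["color"][:,:,::-1]; cv2.imwrite("pics/s18.png",cv2.resize(a[130:230,300:400],None,fx=6,fy=6,interpolation=2))
E
```

```text
(no output)
```

View pics/s18.png

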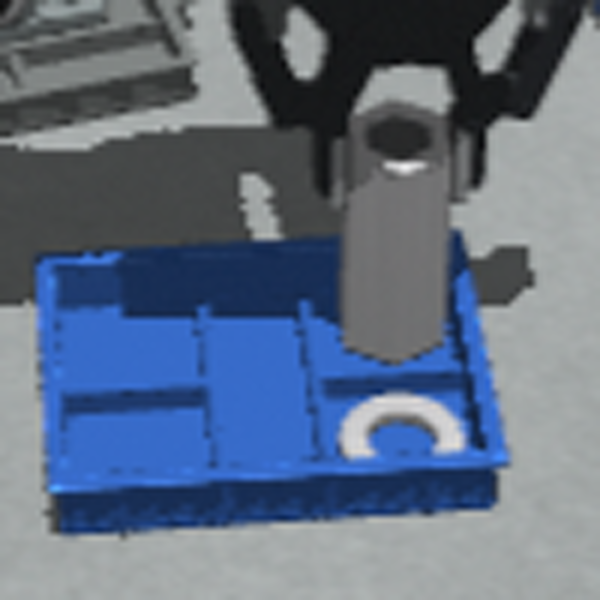

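```bash
python3 -m crank '[[0.6,-0.3,0,0,0,0,0],[0.6,0,0,0,0,0,0]]'
python3 -m crank '[[0.6,0,0,0.1,0,0,0],[0.6,0,0,0,0,0,0]]'
python3 -m crank '[[0.6,0,0,0.1,0,0,0],[0.6,0,0,0,0,0,0]]'
python3 plan.py .639 .0622 .0922 -10|head -1
```

```text
time: 42.0
eef_pos: [0.64, 0.0627, 0.0929]
tcp_rot: [0.765, 0.644, 0.001, 0.001]
contact_force: [-0.4, -3.1, -4.3]
opening: 0.467
time: 42.2
eef_pos: [0.6401, 0.0627, 0.0926]
tcp_rot: [0.764, 0.645, 0.001, 0.001]
contact_force: [-2.4, -3.9, 4.2]
opening: 0.466
time: 42.4
eef_pos: [0.6402, 0.0627, 0.0925]
tcp_rot: [0.764, 0.645, 0.0, 0.001]
contact_force: [-4.1, -4.3, 8.7]
opening: 0.466
t 42.4 p [0.6402 0.0627 0.0925] jaw -9.7 turn -0.3 q6 6 n 1 tilt [ 0.12 -0.07] open 0.466 F [-4.1 -4.3  8.7]
```

```bash
python3 -m crank '[[0.6,-0.2,0,-0.1,0,0,0],[0.6,0,0,0,0,0,0]]'
python3 -m crank '[[0.2,0,0,0,0,0,0],[-0.3,0,0,0,0,0,0],[-0.7,0,0,0,0,0,0],[-0.8,0,0,0,0,0,0]]'
python3 -m crank '[[-0.8,0,0,-1,0,0,0],[-0.8,0,0,-3,0,0,0],[-0.8,0,0,-4,0,0,0],[-0.8,0,0,-3.5,0,0,0],[-0.8,0,0,-1.3,0,0,0]]'
python3 -m crank '[[-0.8,0,0,0,0,0,0]]'
python3 plan.py .5135 -.272 .220 77
python3 - <<'E'
from plant import *
import cv2
a=read_camera("side")["color"][:,:,::-1]; cv2.imwrite("pics/s19.png",cv2.resize(a[130:230,300:400],None,fx=6,fy=6,interpolation=2))
E
```

```text
time: 42.6
eef_pos: [0.6399, 0.062, 0.0924]
tcp_rot: [0.765, 0.644, 0.002, 0.0]
contact_force: [-2.1, -1.2, 5.7]
opening: 0.465
time: 43.0
eef_pos: [0.6384, 0.0615, 0.0898]
tcp_rot: [0.765, 0.645, 0.0, -0.0]
contact_force: [0.3, -0.2, -0.7]
opening: 0.899
time: 43.5
eef_pos: [0.6408, 0.061, 0.2241]
tcp_rot: [0.765, 0.644, 0.003, 0.003]
contact_force: [0.9, -1.4, -0.0]
opening: 0.898
time: 43.6
eef_pos: [0.64, 0.061, 0.2215]
tcp_rot: [0.765, 0.644, 0.002, 0.002]
contact_force: [-0.4, 0.2, 0.3]
opening: 0.895
t 43.6 p [0.64   0.061  0.2215] jaw -9.7 turn 86.7 q6 6 n 13 tilt [ 0.33 -0.02] open 0.895 F [-0.4  0.2  0.3]
[-2.69, -0.53, 0.01, 0, 0, np.float64(-6.67)]
[-2.61, -0.83, 0.01, 0, 0, np.float64(-6.67)]
[-2.5, -1.13, 0.01, 0, 0, np.float64(-6.67)]
[-2.35, -1.41, 0.01, 0, 0, np.float64(-6.67)]
[-2.17, -1.68, 0.01, 0, 0, np.float64(-6.67)]
[-1.96, -1.92, 0.01, 0, 0, np.float64(-6.67)]
[-1.72, -2.13, 0.01, 0, 0, np.float64(-6.67)]
[-1.46, -2.32, 0.01, 0, 0, np.float64(-6.67)]
[-1.18, -2.47, 0.01, 0, 0, np.float64(-6.67)]
[-0.89, -2.59, 0.01, 0, 0, np.float64(-6.67)]
[-0.58, -2.68, 0.01, 0, 0, np.float64(-6.67)]
[-0.26, -2.73, 0.01, 0, 0, np.float64(-6.67)]
[0.05, -2.74, 0.01, 0, 0, np.float64(-6.67)]
```

View pics/s19.png

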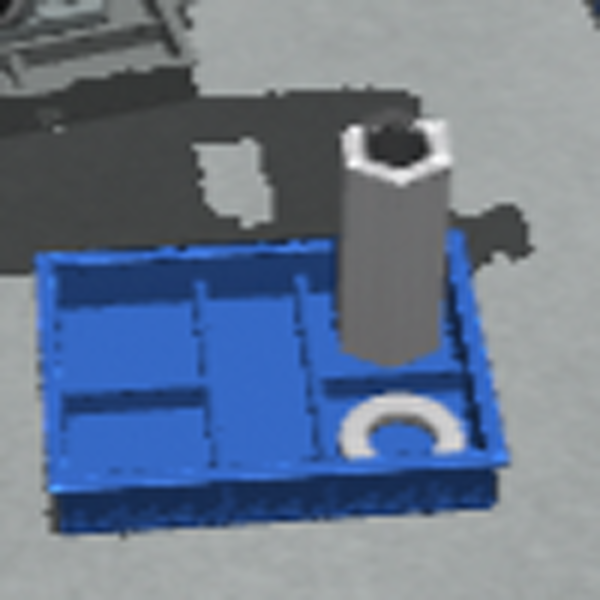

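```bash
python3 -m crank '[[-0.9,-2.7,-0.5,0,0,0,-6.7],[-0.9,-2.6,-0.8,0,0,0,-6.7],[-0.9,-2.5,-1.1,0,0,0,-6.7],[-0.9,-2.4,-1.4,0,0,0,-6.7],[-0.9,-2.2,-1.7,0,0,0,-6.7]]'
python3 -m crank '[[-0.9,-2,-1.9,0,0,0,-6.7],[-0.9,-1.7,-2.1,0,0,0,-6.7],[-0.9,-1.5,-2.3,0,0,0,-6.7],[-0.9,-1.2,-2.5,0,0,0,-6.7],[-0.9,-0.9,-2.6,0,0,0,-6.7]]'
python3 -m crank '[[-0.9,-0.6,-2.7,0,0,0,-6.6],[-0.9,-0.3,-2.7,0,0,0,-6.6],[-0.9,0,-2.7,0,0,0,-6.6],[-0.9,0,0,0,0,0,0],[-0.9,0,0,0,0,0,0]]'
python3 -m crank '[[-0.9,0,0,0,0,0,0]]'
python3 plan.py .5138 -.2723 .0882 77
```

```text
time: 44.15
eef_pos: [0.5891, -0.0685, 0.2146]
tcp_rot: [0.544, 0.839, -0.001, -0.003]
contact_force: [-0.0, -0.3, 0.4]
opening: 0.947
time: 44.65
eef_pos: [0.5418, -0.1971, 0.2147]
tcp_rot: [0.28, 0.96, 0.001, -0.003]
contact_force: [0.4, 1.4, -0.7]
opening: 0.95
time: 45.15
eef_pos: [0.5148, -0.2734, 0.2155]
tcp_rot: [0.114, 0.993, 0.001, -0.002]
contact_force: [-0.0, 0.8, -0.7]
opening: 0.95
time: 45.25
eef_pos: [0.5156, -0.2727, 0.2166]
tcp_rot: [0.113, 0.994, 0.001, -0.001]
contact_force: [0.0, -0.1, 0.1]
opening: 0.947
t 45.25 p [ 0.5156 -0.2727  0.2166] jaw 77.0 turn -0.0 q6 -115 n 4 tilt [-0.13  0.13] open 0.947 F [ 0.  -0.1  0.1]
[0.05, -0.0, 3.21, 0, 0, np.float64(0.01)]
[0.05, -0.0, 3.21, 0, 0, np.float64(0.01)]
[0.05, -0.0, 3.21, 0, 0, np.float64(0.01)]
[0.05, -0.0, 3.21, 0, 0, np.float64(0.01)]
```

```bash
python3 -m crank '[[-0.9,0.3,0,2.5,0,0,0],[-0.9,0,0,3.5,0,0,0],[-0.9,0,0,3.5,0,0,0],[-0.9,0,0,2,0,0,0],[-0.9,0,0,1.4,0,0,0]]' 80
python3 -m crank '[[-0.9,0,0,0,0,0,0],[-0.9,0,0,0,0,0,0]]'
python3 plan.py .5138 -.2723 .0882 77 | head -1
python3 -m crank '[[0.6,0,0,0,0,0,0],[0.6,0,0,0,0,0,0],[0.6,0,0,0,0,0,0],[0.6,0,0,0,0,0,0],[0.6,0,0,0,0,0,0]]' 80
python3 -m crank '[[0.6,0,0,-0.5,0,0,0],[0.6,0,0,-2,0,0,0],[0.6,0,0,-3.5,0,0,0],[0.6,0,0,-4,0,0,0],[0.6,0,0,-2.7,0,0,0]]'
python3 -m crank '[[0.6,0,0,-0.5,0,0,0],[0.6,0,0,0,0,0,0]]'
python3 plan.py .5355 .0777 .2200 -9
```

```text
time: 45.75
eef_pos: [0.5123, -0.2711, 0.0866]
tcp_rot: [0.112, 0.994, 0.001, -0.002]
contact_force: [-0.0, 0.1, 0.4]
opening: 0.952
time: 45.95
eef_pos: [0.5137, -0.273, 0.09]
tcp_rot: [0.112, 0.994, -0.0, 0.0]
contact_force: [0.0, -0.5, 0.7]
opening: 0.952
t 45.95 p [ 0.5137 -0.273   0.09  ] jaw 77.1 turn -0.1 q6 -115 n 1 tilt [ 0.04 -0.03] open 0.952 F [ 0.  -0.5  0.7]
time: 46.45
eef_pos: [0.514, -0.2735, 0.0913]
tcp_rot: [0.113, 0.994, -0.0, 0.001]
contact_force: [-0.5, 1.7, 5.6]
opening: 0.542
time: 46.95
eef_pos: [0.5124, -0.273, 0.2168]
tcp_rot: [0.113, 0.994, 0.0, -0.001]
contact_force: [1.6, -0.1, -6.2]
opening: 0.538
time: 47.15
eef_pos: [0.5124, -0.2729, 0.2203]
tcp_rot: [0.113, 0.994, 0.0, -0.001]
contact_force: [0.3, 0.3, -7.3]
opening: 0.539
t 47.15 p [ 0.5124 -0.2729  0.2203] jaw 77.1 turn -86.1 q6 -115 n 13 tilt [-0.07  0.04] open 0.539 F [ 0.3  0.3 -7.3]
[0.43, 2.67, 0.0, 0, 0, np.float64(6.62)]
[0.74, 2.6, 0.0, 0, 0, np.float64(6.62)]
[1.03, 2.5, 0.0, 0, 0, np.float64(6.62)]
[1.31, 2.36, 0.0, 0, 0, np.float64(6.62)]
[1.58, 2.2, 0.0, 0, 0, np.float64(6.62)]
[1.82, 2.0, 0.0, 0, 0, np.float64(6.62)]
[2.04, 1.78, 0.0, 0, 0, np.float64(6.62)]
[2.23, 1.53, 0.0, 0, 0, np.float64(6.62)]
[2.39, 1.26, 0.0, 0, 0, np.float64(6.62)]
[2.52, 0.98, 0.0, 0, 0, np.float64(6.62)]
[2.61, 0.68, 0.0, 0, 0, np.float64(6.62)]
[2.68, 0.38, 0.0, 0, 0, np.float64(6.62)]
[2.7, 0.07, 0.0, 0, 0, np.float64(6.62)]
```

```bash
python3 -m crank '[[0.6,0.4,2.7,0,0,0,6.6],[0.6,0.7,2.6,0,0,0,6.6],[0.6,1,2.5,0,0,0,6.6],[0.6,1.3,2.4,0,0,0,6.6],[0.6,1.6,2.2,0,0,0,6.6]]'
python3 -m crank '[[0.6,1.8,2,0,0,0,6.6],[0.6,2,1.8,0,0,0,6.6],[0.6,2.2,1.5,0,0,0,6.6],[0.6,2.4,1.3,0,0,0,6.6],[0.6,2.5,1,0,0,0,6.6]]'
python3 -m crank '[[0.6,2.6,0.7,0,0,0,6.6],[0.6,2.7,0.4,0,0,0,6.7],[0.6,2.7,0.1,0,0,0,6.7],[0.6,0,0,0,0,0,0],[0.6,0,0,0,0,0,0]]'
python3 -m crank '[[0.6,0,0,0,0,0,0]]'
python3 plan.py .5355 .0777 .0923 -9
```

```text
time: 47.65
eef_pos: [0.5208, -0.136, 0.2168]
tcp_rot: [0.393, 0.92, 0.0, -0.004]
contact_force: [0.0, 0.2, -7.2]
opening: 0.537
time: 48.15
eef_pos: [0.5302, -0.0021, 0.2169]
tcp_rot: [0.638, 0.77, -0.002, -0.003]
contact_force: [0.3, -0.5, -6.9]
opening: 0.546
time: 48.65
eef_pos: [0.5364, 0.0778, 0.2177]
tcp_rot: [0.759, 0.651, -0.003, -0.002]
contact_force: [-0.5, 0.2, -7.1]
opening: 0.538
time: 48.75
eef_pos: [0.5372, 0.0769, 0.219]
tcp_rot: [0.76, 0.65, -0.002, -0.001]
contact_force: [-0.3, 0.6, -7.1]
opening: 0.54
t 48.75 p [0.5372 0.0769 0.219 ] jaw -8.9 turn -0.1 q6 6 n 4 tilt [-0.23 -0.02] open 0.54 F [-0.3  0.6 -7.1]
[0.01, -0.04, 3.17, 0, 0, np.float64(0.02)]
[0.01, -0.04, 3.17, 0, 0, np.float64(0.02)]
[0.01, -0.04, 3.17, 0, 0, np.float64(0.02)]
[0.01, -0.04, 3.17, 0, 0, np.float64(0.02)]
```

```bash
python3 -m crank '[[0.6,0,-0.3,2.5,0,0,0],[0.6,0,0,3.5,0,0,0],[0.6,0,0,3,0,0,0],[0.6,0,0,1.6,0,0,0],[0.6,0,0,1,0,0,0]]'
python3 -m crank '[[0.6,0,0,0.5,0,0,0],[0.6,0,0,0.2,0,0,0],[0.6,0,0,0,0,0,0],[0.6,0,0,0,0,0,0]]'
python3 plan.py .5355 .0777 .0923 -9
```

```text
time: 49.25
eef_pos: [0.5337, 0.0769, 0.1026]
tcp_rot: [0.76, 0.649, -0.002, -0.001]
contact_force: [0.3, 0.3, -7.4]
opening: 0.539
time: 49.65
eef_pos: [0.5362, 0.0778, 0.0996]
tcp_rot: [0.76, 0.65, 0.001, 0.001]
contact_force: [0.6, -0.3, -6.5]
opening: 0.545
t 49.65 p [0.5362 0.0778 0.0996] jaw -8.9 turn -0.1 q6 6 n 1 tilt [ 0.14 -0.01] open 0.545 F [ 0.6 -0.3 -6.5]
[-0.02, -0.07, 0.73, 0, 0, np.float64(0.06)]
```

```bash
python3 -m crank '[[0.6,0,0,0.3,0,0,0],[0.6,0,0,0.2,0,0,0],[0.6,0,0,0,0,0,0],[0.6,0,0,0,0,0,0]]'
python3 -m crank '[[0.6,0,0,0.1,0,0,0],[0.6,0,0,0,0,0,0]]'
python3 -m crank '[[0.6,0,0,0.1,0,0,0],[0.6,0,0,0,0,0,0]]'
```

```text
time: 50.05
eef_pos: [0.5352, 0.078, 0.0933]
tcp_rot: [0.76, 0.65, -0.0, -0.0]
contact_force: [0.1, 0.6, -6.5]
opening: 0.541
time: 50.25
eef_pos: [0.5355, 0.0779, 0.0924]
tcp_rot: [0.76, 0.65, 0.0, 0.0]
contact_force: [-0.0, 0.1, -6.8]
opening: 0.541
time: 50.45
eef_pos: [0.5356, 0.0779, 0.0923]
tcp_rot: [0.76, 0.65, -0.0, 0.0]
contact_force: [-2.2, 1.3, -0.0]
opening: 0.538
```

```bash
python3 -m crank '[[0.2,0,0,0,0,0,0],[-0.3,0,0,0,0,0,0],[-0.7,0,0,0,0,0,0],[-0.9,0,0,0,0,0,0]]'
python3 -m crank '[[-0.9,0,0,-1,0,0,0],[-0.9,0,0,-3,0,0,0],[-0.9,0,0,-4,0,0,0],[-0.9,0,0,-3.5,0,0,0],[-0.9,0,0,-1.3,0,0,0]]'
python3 -m crank '[[-0.9,0,0,0,0,0,0]]'
python3 plan.py .4478 -.2562 .220 77
```

```text
time: 50.85
eef_pos: [0.5362, 0.0779, 0.092]
tcp_rot: [0.76, 0.65, 0.001, 0.001]
contact_force: [-0.3, -0.4, -0.3]
opening: 0.943
time: 51.35
eef_pos: [0.5376, 0.0779, 0.225]
tcp_rot: [0.76, 0.65, 0.003, 0.003]
contact_force: [0.5, 0.1, -0.6]
opening: 0.949
time: 51.45
eef_pos: [0.5369, 0.0779, 0.2226]
tcp_rot: [0.76, 0.65, 0.002, 0.002]
contact_force: [1.3, 0.5, -1.0]
opening: 0.952
t 51.45 p [0.5369 0.0779 0.2226] jaw -8.9 turn 85.9 q6 6 n 13 tilt [ 0.37 -0.02] open 0.952 F [ 1.3  0.5 -1. ]
[-2.65, -0.28, 0.02, 0, 0, np.float64(-6.61)]
[-2.6, -0.58, 0.02, 0, 0, np.float64(-6.61)]
[-2.51, -0.88, 0.02, 0, 0, np.float64(-6.61)]
[-2.39, -1.16, 0.02, 0, 0, np.float64(-6.61)]
[-2.24, -1.43, 0.02, 0, 0, np.float64(-6.61)]
[-2.07, -1.68, 0.02, 0, 0, np.float64(-6.61)]
[-1.86, -1.9, 0.02, 0, 0, np.float64(-6.61)]
[-1.63, -2.1, 0.02, 0, 0, np.float64(-6.61)]
[-1.37, -2.28, 0.02, 0, 0, np.float64(-6.61)]
[-1.1, -2.42, 0.02, 0, 0, np.float64(-6.61)]
[-0.82, -2.53, 0.02, 0, 0, np.float64(-6.61)]
[-0.52, -2.61, 0.02, 0, 0, np.float64(-6.61)]
[-0.22, -2.65, 0.02, 0, 0, np.float64(-6.61)]
```

```bash
python3 -m crank '[[-0.6,-2.7,-0.3,0,0,0,-6.6],[-0.6,-2.6,-0.6,0,0,0,-6.6],[-0.6,-2.5,-0.9,0,0,0,-6.6],[-0.6,-2.4,-1.2,0,0,0,-6.6],[-0.6,-2.2,-1.4,0,0,0,-6.6]]'
python3 -m crank '[[-0.6,-2.1,-1.7,0,0,0,-6.6],[-0.6,-1.9,-1.9,0,0,0,-6.6],[-0.6,-1.6,-2.1,0,0,0,-6.6],[-0.6,-1.4,-2.3,0,0,0,-6.6],[-0.6,-1.1,-2.4,0,0,0,-6.6]]'
python3 -m crank '[[-0.6,-0.8,-2.5,0,0,0,-6.6],[-0.6,-0.5,-2.6,0,0,0,-6.6],[-0.6,-0.2,-2.6,0,0,0,-6.6],[-0.6,0,0,0,0,0,0],[-0.6,0,0,0,0,0,0]]'
python3 -m crank '[[-0.6,0,0,0,0,0,0]]'
python3 plan.py .4478 -.2562 .0865 77
python3 - <<'E'
from plant import *
import cv2
a=read_camera("side")["color"][:,:,::-1]; cv2.imwrite("pics/s20.png",cv2.resize(a[120:360,200:440],None,fx=3,fy=2.5,interpolation=2))
E
```

```text
time: 51.95
eef_pos: [0.4983, -0.0512, 0.2166]
tcp_rot: [0.542, 0.84, -0.001, -0.002]
contact_force: [0.6, -0.8, -0.1]
opening: 0.799
time: 52.45
eef_pos: [0.4641, -0.1801, 0.2167]
tcp_rot: [0.281, 0.96, 0.001, -0.002]
contact_force: [0.4, -0.2, 1.0]
opening: 0.803
time: 52.95
eef_pos: [0.4439, -0.2552, 0.2173]
tcp_rot: [0.116, 0.993, 0.001, -0.001]
contact_force: [-0.5, 0.4, 1.3]
opening: 0.797
time: 53.05
eef_pos: [0.4445, -0.2546, 0.218]
tcp_rot: [0.115, 0.993, 0.001, -0.001]
contact_force: [0.2, -0.1, 0.4]
opening: 0.8
t 53.05 p [ 0.4445 -0.2546  0.218 ] jaw 76.8 turn 0.2 q6 -118 n 4 tilt [-0.1   0.11] open 0.8 F [ 0.2 -0.1  0.4]
[-0.09, -0.02, 3.29, 0, 0, np.float64(-0.04)]
[-0.09, -0.02, 3.29, 0, 0, np.float64(-0.04)]
[-0.09, -0.02, 3.29, 0, 0, np.float64(-0.04)]
[-0.09, -0.02, 3.29, 0, 0, np.float64(-0.04)]
```

View pics/s20.png

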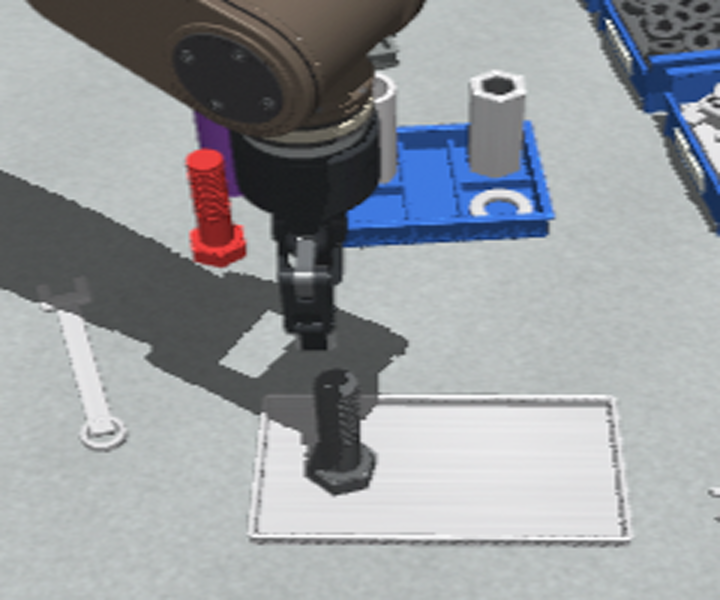

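```bash
python3 -m crank '[[-0.6,-0.3,-0.1,2.5,0,0,0],[-0.6,0,0,3.5,0,0,0],[-0.6,0,0,3.5,0,0,0],[-0.6,0,0,2.2,0,0,0],[-0.6,0,0,1.5,0,0,0]]' 80
python3 -m crank '[[-0.6,0,0,0,0,0,0],[-0.6,0,0,0,0,0,0]]'
python3 plan.py .4478 -.2562 .0862 77 | head -1
python3 -m crank '[[0.6,0,0,0,0,0,0],[0.6,0,0,0,0,0,0],[0.6,0,0,0,0,0,0],[0.6,0,0,0,0,0,0],[0.6,0,0,0,0,0,0]]' 80
python3 -m crank '[[0.6,0,0,0,0,0,0],[0.6,0,0,0,0,0,0]]' 80
python3 -m crank '[[0.6,0,0,-0.5,0,0,0],[0.6,0,0,-2,0,0,0],[0.6,0,0,-3.5,0,0,0],[0.6,0,0,-4.5,0,0,0],[0.6,0,0,-3.5,0,0,0]]'
python3 -m crank '[[0.6,0,0,-0.5,0,0,0],[0.6,0,0,0,0,0,0]]'
python3 plan.py .528 .0155 .226 -9
```

```text
time: 53.6
eef_pos: [0.4467, -0.2554, 0.0849]
tcp_rot: [0.114, 0.993, 0.001, -0.001]
contact_force: [-0.2, 0.4, 0.3]
opening: 0.802
time: 53.8
eef_pos: [0.4478, -0.2568, 0.0875]
tcp_rot: [0.114, 0.993, 0.0, -0.0]
contact_force: [0.6, -0.2, 0.5]
opening: 0.801
t 53.8 p [ 0.4478 -0.2568  0.0875] jaw 76.9 turn 0.1 q6 -118 n 1 tilt [-0.    0.01] open 0.801 F [ 0.6 -0.2  0.5]
time: 54.3
eef_pos: [0.4482, -0.2577, 0.0886]
tcp_rot: [0.115, 0.993, -0.0, 0.001]
contact_force: [0.2, 2.1, 6.1]
opening: 0.298
time: 54.5
eef_pos: [0.4482, -0.2577, 0.0887]
tcp_rot: [0.115, 0.993, -0.0, 0.001]
contact_force: [0.2, 2.3, 5.0]
opening: 0.299
time: 55.0
eef_pos: [0.4467, -0.257, 0.2276]
tcp_rot: [0.114, 0.993, 0.0, -0.001]
contact_force: [1.6, -0.3, -4.6]
opening: 0.289
time: 55.2
eef_pos: [0.4471, -0.2573, 0.2315]
tcp_rot: [0.114, 0.993, -0.0, -0.0]
contact_force: [0.2, 0.1, -5.4]
opening: 0.298
t 55.2 p [ 0.4471 -0.2573  0.2315] jaw 76.9 turn -85.9 q6 -118 n 13 tilt [-0.02  0.  ] open 0.298 F [ 0.2  0.1 -5.4]
[-0.13, 2.18, 0.04, 0, 0, np.float64(6.6)]
[0.12, 2.19, 0.04, 0, 0, np.float64(6.6)]
[0.37, 2.16, 0.04, 0, 0, np.float64(6.6)]
[0.62, 2.1, 0.04, 0, 0, np.float64(6.6)]
[0.86, 2.01, 0.04, 0, 0, np.float64(6.6)]
[1.08, 1.9, 0.04, 0, 0, np.float64(6.6)]
[1.29, 1.76, 0.04, 0, 0, np.float64(6.6)]
[1.49, 1.6, 0.04, 0, 0, np.float64(6.6)]
[1.66, 1.42, 0.04, 0, 0, np.float64(6.6)]
[1.82, 1.22, 0.04, 0, 0, np.float64(6.6)]
[1.94, 1.01, 0.04, 0, 0, np.float64(6.6)]
[2.05, 0.77, 0.04, 0, 0, np.float64(6.6)]
[2.12, 0.53, 0.04, 0, 0, np.float64(6.6)]
```

```bash
python3 -m crank '[[0.6,-0.1,2.2,0,0,0,6.6],[0.6,0.1,2.2,0,0,0,6.6],[0.6,0.4,2.2,0,0,0,6.6],[0.6,0.6,2.1,0,0,0,6.6],[0.6,0.9,2,0,0,0,6.6]]'
python3 -m crank '[[0.6,1.1,1.9,0,0,0,6.6],[0.6,1.3,1.8,0,0,0,6.6],[0.6,1.5,1.6,0,0,0,6.6],[0.6,1.7,1.4,0,0,0,6.6],[0.6,1.8,1.2,0,0,0,6.6]]'
python3 -m crank '[[0.6,1.9,1,0,0,0,6.6],[0.6,2,0.8,0,0,0,6.6],[0.6,2.1,0.5,0,0,0,6.6],[0.6,0,0,0,0,0,0],[0.6,0,0,0,0,0,0]]'
python3 -m crank '[[0.6,0,0,0,0,0,0]]'
python3 plan.py .528 .0155 .0897 -9
python3 - <<'E'
from plant import *
import cv2
a=read_camera("side")["color"][:,:,::-1]; cv2.imwrite("pics/s21.png",cv2.resize(a[80:240,260:420],None,fx=4.5,fy=3.7,interpolation=2))
E
```

```text
time: 55.7
eef_pos: [0.4764, -0.1498, 0.2274]
tcp_rot: [0.394, 0.919, 0.0, -0.004]
contact_force: [-0.6, -0.3, -5.6]
opening: 0.296
time: 56.2
eef_pos: [0.5067, -0.0447, 0.2273]
tcp_rot: [0.639, 0.769, -0.002, -0.004]
contact_force: [0.3, -0.5, -5.0]
opening: 0.295
time: 56.7
eef_pos: [0.5255, 0.0161, 0.2283]
tcp_rot: [0.759, 0.651, -0.003, -0.002]
contact_force: [-0.3, -0.8, -5.9]
opening: 0.296
time: 56.8
eef_pos: [0.5262, 0.0152, 0.2299]
tcp_rot: [0.76, 0.65, -0.002, -0.001]
contact_force: [1.0, -1.0, -6.2]
opening: 0.296
t 56.8 p [0.5262 0.0152 0.2299] jaw -8.9 turn -0.1 q6 0 n 4 tilt [-0.25  0.01] open 0.296 F [ 1.  -1.  -6.2]
[0.01, 0.04, 3.5, 0, 0, np.float64(0.02)]
[0.01, 0.04, 3.5, 0, 0, np.float64(0.02)]
[0.01, 0.04, 3.5, 0, 0, np.float64(0.02)]
[0.01, 0.04, 3.5, 0, 0, np.float64(0.02)]
```

View pics/s21.png

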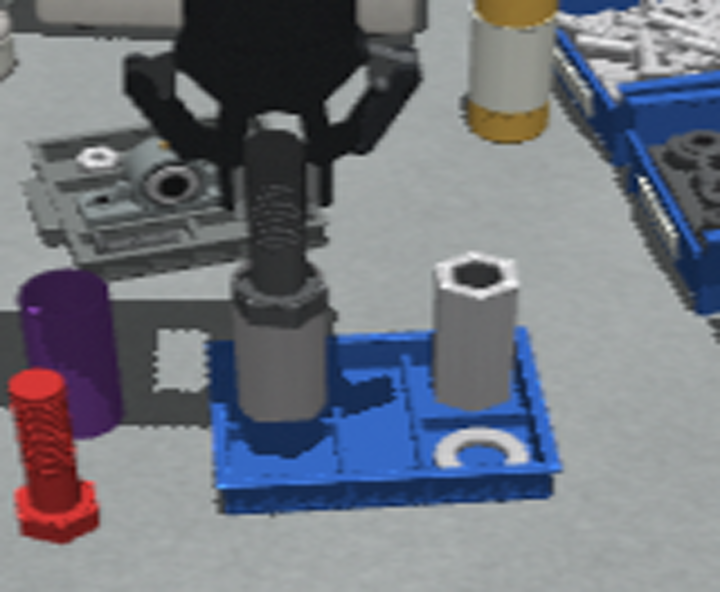

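```bash
python3 -m crank '[[0.6,0,0,2.5,0,0,0],[0.6,0,0,3.5,0,0,0],[0.6,0,0,3.5,0,0,0],[0.6,0,0,2,0,0,0],[0.6,0,0,1,0,0,0]]'
python3 -m crank '[[0.6,0,0,0.5,0,0,0],[0.6,0,0,0.2,0,0,0],[0.6,0,0,0,0,0,0],[0.6,0,0,0,0,0,0]]'
python3 plan.py .528 .0155 .0897 -9
```

```text
time: 57.35
eef_pos: [0.5254, 0.0151, 0.1043]
tcp_rot: [0.76, 0.65, -0.002, -0.002]
contact_force: [-1.1, 1.1, -5.5]
opening: 0.3
time: 57.75
eef_pos: [0.5285, 0.0154, 0.1018]
tcp_rot: [0.76, 0.65, 0.001, 0.001]
contact_force: [-0.1, 0.4, -5.0]
opening: 0.299
t 57.75 p [0.5285 0.0154 0.1018] jaw -8.9 turn -0.1 q6 0 n 1 tilt [ 0.16 -0.03] open 0.299 F [-0.1  0.4 -5. ]
[-0.0, -0.05, 1.21, 0, 0, np.float64(0.06)]
```

```bash
python3 -m crank '[[0.6,0,0,0.5,0,0,0],[0.6,0,0,0.3,0,0,0],[0.6,0,0,0.2,0,0,0],[0.6,0,0,0,0,0,0],[0.6,0,0,0,0,0,0]]'
python3 -m crank '[[0.6,0,0,0.1,0,0,0],[0.6,0,0,0,0,0,0]]'
python3 -m crank '[[0.6,0,0,0.1,0,0,0],[0.6,0,0,0,0,0,0]]'
```

```text
time: 58.25
eef_pos: [0.5274, 0.0157, 0.0902]
tcp_rot: [0.76, 0.65, -0.0, -0.0]
contact_force: [0.6, 0.5, -6.4]
opening: 0.299
time: 58.45
eef_pos: [0.5277, 0.0156, 0.0897]
tcp_rot: [0.76, 0.65, 0.0, 0.0]
contact_force: [-0.3, 0.5, -4.0]
opening: 0.296
time: 58.65
eef_pos: [0.5279, 0.0156, 0.0896]
tcp_rot: [0.76, 0.65, 0.0, 0.0]
contact_force: [-3.3, 0.7, 4.0]
opening: 0.3
```

Seated; release, rise and move clear towards the right.

```bash
python3 -m crank '[[0.2,0,0,0,0,0,0],[-0.2,0,0,0,0,0,0],[-0.5,0,0,0,0,0,0],[-0.5,0,0,0,0,0,0]]'
python3 -m crank '[[-0.5,0,0,-1,0,0,0],[-0.5,0,0,-3,0,0,0],[-0.5,0,0,-4,0,0,0],[-0.5,0,0,-4,0,0,0],[-0.5,0,0,-2,0,0,0]]'
python3 -m crank '[[-0.5,-4,0,0,0,0,0],[-0.5,-4,0,0,0,0,0],[-0.5,-4,0,0,0,0,0],[-0.5,-4,0,0,0,0,0],[-0.5,-4,0,0,0,0,0]]'
python3 -m crank '[[-0.5,-4,0,0,0,0,0],[-0.5,-4,0,0,0,0,0],[-0.5,-3,0,0,0,0,0],[-0.5,0,0,0,0,0,0],[-0.5,0,0,0,0,0,0]]'
python3 -m crank '[[-0.5,0,0,0,0,0,0],[-0.5,0,0,0,0,0,0],[-0.5,0,0,0,0,0,0]]'
python3 - <<'E'
from plant import *
from h import *
for c in("side","top"):
    a=read_camera(c)["color"][:,:,::-1]; cv2.imwrite(f"pics/{c}_end.png",a)
    for t,z in(("nut",.004),("sleeve",.004),("bolt",.004),("bearing",.004)): print(c,t,[(round(d["p"],2),unp(c,d["location"],z).round(3)[:2]) for d in place_of(t,c)])
a=cv2.imread("pics/side0.png")[100:260,220:400];b=cv2.imread("pics/side_end.png")[100:260,220:400]
cv2.imwrite("pics/cmp_s.png",cv2.resize(np.hstack([a,b]),None,fx=2.2,fy=2.2,interpolation=2))
a=cv2.imread("pics/top0.png")[110:270,110:350];b=cv2.imread("pics/top_end.png")[110:270,110:350]
cv2.imwrite("pics/cmp_t.png",cv2.resize(np.vstack([a,b]),None,fx=1.8,fy=1.8,interpolation=2))
E
```

```text
time: 59.05
eef_pos: [0.5277, 0.0156, 0.0885]
tcp_rot: [0.76, 0.65, 0.0, 0.0]
contact_force: [-0.8, -0.4, -0.1]
opening: 0.748
time: 59.55
eef_pos: [0.5292, 0.0154, 0.2336]
tcp_rot: [0.76, 0.65, 0.002, 0.003]
contact_force: [1.1, -0.2, -0.2]
opening: 0.753
time: 60.05
eef_pos: [0.496, -0.1834, 0.2294]
tcp_rot: [0.76, 0.65, 0.0, 0.001]
contact_force: [0.1, -0.2, -1.0]
opening: 0.749
time: 60.55
eef_pos: [0.4791, -0.291, 0.2287]
tcp_rot: [0.761, 0.649, 0.0, 0.0]
contact_force: [-0.5, -0.2, 0.3]
opening: 0.752
time: 60.85
eef_pos: [0.4795, -0.2896, 0.2285]
tcp_rot: [0.76, 0.65, 0.0, 0.0]
contact_force: [0.7, -0.2, -0.2]
opening: 0.749
side nut []
side sleeve [(0.71, array([0.421, 0.098])), (0.42, array([0.635, 0.079]))]
side bolt [(0.75, array([0.4  , 0.003]))]
side bearing [(0.51, array([ 0.507, -0.266]))]
top nut [(0.75, array([0.633, 0.067]))]
top sleeve [(0.68, array([0.423, 0.098])), (0.56, array([0.538, 0.073]))]
top bolt [(0.9, array([ 0.409, -0.004])), (0.56, array([0.53 , 0.014]))]
top bearing [(0.59, array([0.518, 0.298]))]
```

View pics/cmp_s.png

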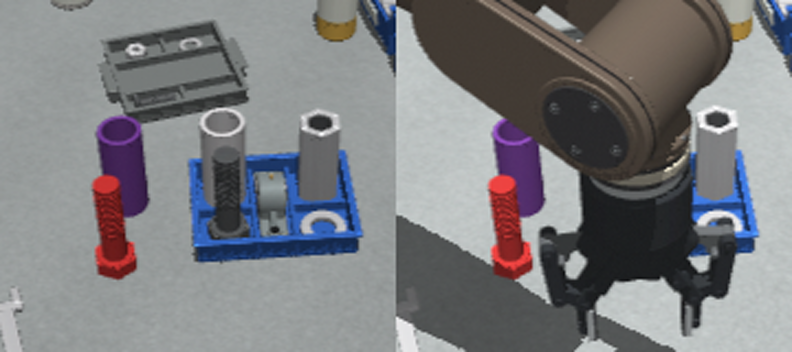

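View pics/cmp_t.png

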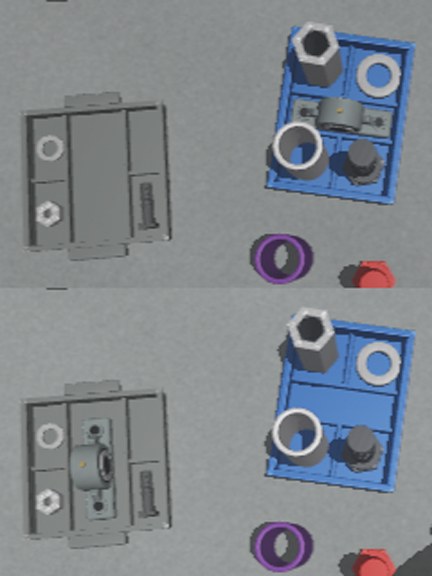

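```bash
python3 - <<'E'
from h import *
a=cv2.imread("pics/top0.png")[115:175,255:315];b=cv2.imread("pics/top_end.png")[115:175,255:315]
cv2.imwrite("pics/cmp_n.png",cv2.resize(np.hstack([a,b]),None,fx=6.5,fy=6.5,interpolation=2))
E
```

View pics/cmp_n.png

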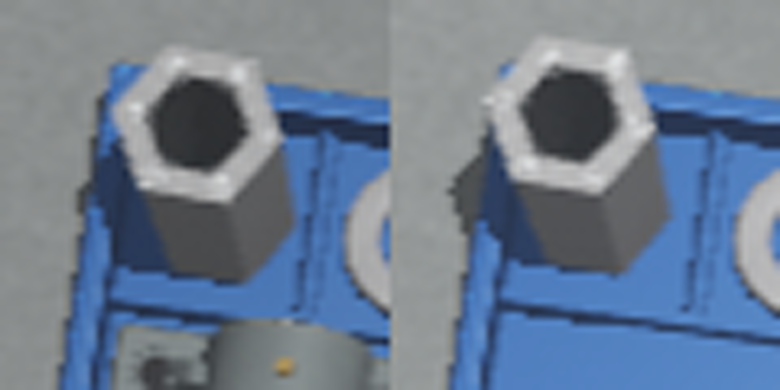

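```bash
python3 - <<'E'
from plant import *
print(get_state()["time"], sign_off())
E
```

```text
the job is handed in; nothing more can be done
61.35 None
```

The job is finished and handed in at 61.35 s of the 125 s allowed; `sign_off()` gives no verdict.

I stood the bolt, coupling nut and sleeve in the steel tray. Then I put the bearing on its foot, lengthwise, in the order tray's middle compartment. After that I stood the nut, sleeve and bolt back in their own corners of the stock tray. The red bolt and the purple sleeve were not touched.

**Last checks (top picture, arm clear and at rest):**
- All three tall pieces look upright in their own corner compartments.
- Sleeve and bolt were released within about 1 mm of where they were gripped at the start; the limit is 18 mm.
- The nut stands a few mm (about 3–5) from its start, towards +y. Its base and top moved by the same amount, so it is not leaning.
- The bearing looks centred between the dividers.
- The washer has not visibly moved.

**What disagreed:**
- While lowering the nut back I felt about 8 N sideways, probably from the tray wall. I backed off about 5 mm before letting go.
- The last side picture was mostly blocked by the arm. It shows only the nut, and there the networks missed the nut or reported the look-alikes. The final check therefore rests on the top picture and the grip positions.

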